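Fetch the test block from behind the pillars

TASK

The round steel test block in the wooden storage tray is hemmed in by two tall aluminium pillars. First stand both pillars aside in the white side tray, leaving the block where it is; then lay the block flat and centred on the round anvil of the gauge stand, and after that put each pillar back upright in the storage tray on exactly the spot where it stood at the start. Set things down rather than drop them, knock nothing over, and leave the bottle, beaker and screwdriver alone.

Things in the scene. Friction and masses are not known exactly. Their poses are not given: they have to be found in the camera images.
- round_pillar: loose plain aluminium pillar, about 0.36 kg: round body 42 mm in diameter and 90 mm high, on top of it a round grip knob 20 mm in diameter and 35 mm high (125 mm in all). Origin: centre of its underside; z up. Starts upright in the storage tray, to the left or right in front of the test block.
- square_pillar: loose plain aluminium pillar, about 0.36 kg: square body 38 x 38 mm and 90 mm high, on top of it a square grip knob 20 x 20 mm and 35 mm high with sides parallel to the body's (125 mm in all). Origin: centre of its underside; x and y square to its sides, z up. Starts upright in the storage tray beside the round pillar.
- test_block: loose steel disc, 50 mm in diameter, 26 mm thick, about 0.38 kg, lying flat in the storage tray behind (to the tray's +x of) the two pillars with only about 5 to 17 mm between it and each of them. Origin: centre of its underside; z up.
- storage_tray: fixed shallow wooden tray with a dark rubber floor, 150 mm (x) by 180 mm (y); its floor is 8 mm above the bench, its 6 mm thick rim rises to 18 mm. Origin: centre of its underside on the bench; +x points away from the robot give or take its yaw. The pillars stand near 18 mm to its -x and 36 mm to either side in y, the block near 26 mm to its +x.
- side_tray: fixed shallow empty white plastic tray, 130 mm (x) by 190 mm (y); floor 5 mm above the bench, 5 mm thick walls rising to 15 mm. Origin: centre of its underside on the bench; its long side is y. The side area for the pillars: both fit side by side along y.
- stand: fixed gauge stand: dark steel base plate 14 mm thick and 110 mm wide (y), from 60 mm on the -x side to 165 mm on the +x side of the origin; a round steel anvil 80 mm in diameter whose flat top is 40 mm above the bench; a column 18 mm thick and 260 mm high standing 135 mm to the +x of the anvil's axis, its gauge head turned away to +x. Origin: on the anvil's axis, at bench height.
- bottle: bystander: white plastic bottle, 60 mm in diameter, 140 mm high, standing off to the robot's left. Origin: centre of its underside. Leave it alone.
- beaker: bystander: glass beaker, 72 mm in diameter, 85 mm high, beyond the work. Origin: centre of its underside. Leave it alone.
- screwdriver: bystander: screwdriver lying off to the robot's right, along its x. Origin: on its underside. Leave it alone.
Mind the look-alikes: they are no part of the job. Leave any blue or orange look-alike of the round_pillar alone.

How it is judged:
By the outcome, as a careful person would: the job done as asked, in the order asked, and still so for the second after the job is handed in, with the robot touching nothing.
It also fails if it takes over 141 s, if anything falls off the work surface, if the arm or the gripper's body presses on something with over 40 N, if the wrist force passes 120 N, or if a joint passes its speed limit or range.

ROBOT

A 6-joint arm with a two-finger parallel gripper is mounted at the origin on the work surface. World frame = base frame: x ahead of the robot, y to its left, z up, the work surface at z = 0. Lengths are in m, angles in degrees, forces in N, time in s.
With the tool pointing down it reaches from about 0.35 to 0.875 m from the base axis. Payload 4.2 kg.
Tool frame: the origin (TCP) lies on the centre line of the jaws, within the pads' length; the fingertips stand 19 mm ahead of it and the grasp point (between the pads) is the TCP; x points along the fingers, y is the direction in which the jaws open and shut, and the axes are right-handed (so a half turn about x gives the same grasp; the last joint's range is limited). The gripper opens to 87 mm and grips with 3 to 60 N. Pads are 19 mm wide; open, the fingers measure 117 mm over their backs; the gripper's body (75 mm by 190 mm) begins 51 mm behind the grasp point.
Start: joints at [91.593, 22.042, 0.453, 0, -68.411, -14.817], TCP at [0.143, 0.608, 0.215] pointing down, gripper open.
Joint ranges: [-179.83, 179.83], [-69.29, 118.12], [-61.27, 80.66], [-181.25, 117.63], [-171.15, -9.14], [-177.46, 177.46]. Speed limits (degrees/s): [159.86, 159.86, 180, 180, 180, 180].

INTERFACE

Orientations are given as a 3x3 rotation matrix whose columns are the frame's x, y, z axes.
In Python, from station import * gives the robot as it stands.
- The arm moves only by the shell command python3 -m creep 'ROWS'. ROWS is JSON, a list of rows, each a list of 5 numbers: the opening, from 0 (shut) to 1 (fully open), then the shift along the world's x, y, z in mm, then the turn about the world's z in rad. In form: [[jaw, x, y, z, turn], ...]. A call has exactly 8 rows; each row is the pose to reach, as a shift and turn from the pose measured when the call began; what a row does not reach only later rows make up. A row lasts 1/10 s, in which the tool goes at most 50 mm and 8.59 degrees, less where a joint would pass 70% of its speed; a pose out of reach is approached as far as the arm can. A call with a gripper value outside its range is refused whole. The fingers move at their own pace and stop on an object; the grip force is fixed at half the most. Time passes only in rows, so rows that repeat a pose let the fingers close, or fill a call up. It gives the time, the measured TCP pose, the force and the opening at its end, in the units of the state.
- sense(): the state, without advancing time (a new reading comes with each control period).
- capture(name): name is "side" or "top"; returns a dict with "image" (420x560x3 uint8, blue, green, red), "z_map" (420x560 float32, m along the optical axis (not along the pixel's ray), 0 where there is no reading), "mtx" (3x3 intrinsics, pixels), "eye" and "attitude" of the camera in the world. Camera axes: x right, y up, looking along -z (the intrinsics and any distortion apply to the point x, -y, -z); pixel columns grow to the right and rows downward; lengths in m; the calibration is good to about 2 mm. A picture is of the moment at which its call begins.
- finish_job(): hands the job in, once; it reports no verdict.
Trained networks look in a picture, given as the dict that the camera call returned (one of the last four; its "shot" number tells which), for a name from the list of things; names that differ only in an ending like _2 or _b are one class to them, and where a whole thing is asked for, a point or a joint stands for the part that bears it (a point fixed in the world has none). Each returns a list of dicts, best first, with "confidence" (0 to 1); they miss things now and then, are a little off and sometimes report something else, mostly with a low value. They report only what shows in the picture. A call takes as long as a camera call. They do not tell look-alikes from the thing itself.
- look_for(picture, thing): "box" ([left, top, right, bottom] in pixels, round what is visible of it).
- mark_of(picture, thing): "centre" ([column, row] in pixels: a listed point, or the origin of a listed thing).
The state is a dict: "time_s": time; "joints": joint angles; "joint_velocities": joint speeds; "effort": joint torques, N m; "tcp_pos": TCP position; "ee_rot": TCP orientation; "wrist_force": force on the tool from outside, world axes, zero at the start; "moment": the same for the moment, N m; "gripper_width": opening from 0.0 (shut) to 1.0 (fully open).
Only numpy, scipy, OpenCV 4.12 (cv2) and the standard library are available. Lean on these libraries where they do the work, as an engineer would, in place of code of your own. Each camera call takes 0.05 s, during which the arm holds its last target.

## Working session

There is one attempt and no reset: what is moved stays moved. The work goes in short steps, Python scripts to look and compute and a shell command to move; the robot and the scene stay as the last step left them, time stands still between calls to the robot, and variables do not carry over. Pictures are saved under pics/ and viewed, and the job is handed in when it is done.

```bash
ls; mkdir -p pics
cat > h.py <<'E'
from station import *
import numpy as np, cv2
def snap(name,fn):
    p=capture(name); cv2.imwrite('pics/'+fn+'.png',p['image']); return p
def cloud(p):
    z=p['z_map'].astype(float); h,w=z.shape; K=np.array(p['mtx'])
    u,v=np.meshgrid(np.arange(w),np.arange(h))
    X=(u-K[0,2])/K[0,0]*z; Y=(v-K[1,2])/K[1,1]*z
    c=np.stack([X,-Y,-z],-1)
    W=c@np.array(p['attitude']).T+np.array(p['eye']); W[z==0]=np.nan
    return W
def pix(p,P):
    c=(np.array(P)-np.array(p['eye']))@np.array(p['attitude']); K=np.array(p['mtx'])
    return [K[0,2]+K[0,0]*c[0]/-c[2], K[1,2]+K[1,1]*(-c[1])/-c[2]]
E
python3 - <<'E'
from h import *
for n in ['top','side']:
    p=snap(n,n+'0'); print(n,[k for k in p],np.array(p['eye']).round(3),np.array(p['attitude']).round(3).tolist(),np.array(p['mtx']).tolist())
    for t in ['round_pillar','square_pillar','test_block','storage_tray','side_tray','stand']:
        print(t,[(np.round(d['box']).tolist(),round(d['confidence'],2)) for d in look_for(p,t)][:3],[(np.round(d['centre']).tolist(),round(d['confidence'],2)) for d in mark_of(p,t)][:3])
s=sense();print(s['time_s'],s['tcp_pos'],np.round(s['ee_rot'],3).tolist(),s['gripper_width'])
E
```

```text
pics
top ['image', 'z_map', 'mtx', 'eye', 'attitude', 'shot'] [ 0.344 -0.009  1.233] [[-0.011, 0.981, -0.196], [-1.0, -0.013, -0.006], [-0.009, 0.196, 0.981]] [[389.6345518082321, 0.0, 275.99197642787743], [0.0, 389.6345518082321, 214.31407468025878], [0.0, 0.0, 1.0]]
round_pillar [([234.0, 283.0, 250.0, 296.0], 0.48), ([258.0, 244.0, 276.0, 262.0], 0.46)] [([281.0, 292.0], 0.74), ([243.0, 292.0], 0.53), ([267.0, 255.0], 0.52)]
square_pillar [([286.0, 241.0, 299.0, 258.0], 0.75)] [([290.0, 250.0], 0.67)]
test_block [([265.0, 138.0, 291.0, 167.0], 0.69), ([274.0, 230.0, 289.0, 249.0], 0.59)] [([282.0, 240.0], 0.48)]
storage_tray [([251.0, 225.0, 308.0, 272.0], 0.69), ([258.0, 243.0, 275.0, 262.0], 0.35)] [([280.0, 248.0], 0.57)]
side_tray [([164.0, 218.0, 230.0, 265.0], 0.67)] [([198.0, 240.0], 0.96)]
stand [([326.0, 147.0, 378.0, 250.0], 0.74), ([418.0, 208.0, 454.0, 268.0], 0.46)] [([354.0, 227.0], 0.77)]
side ['image', 'z_map', 'mtx', 'eye', 'attitude', 'shot'] [0.396 0.922 0.999] [[-0.98, 0.153, -0.129], [-0.2, -0.697, 0.689], [0.015, 0.7, 0.714]] [[495.02794169495763, 0.0, 283.5931710987234], [0.0, 495.02794169495763, 207.99756729051802], [0.0, 0.0, 1.0]]
round_pillar [([348.0, 223.0, 369.0, 266.0], 0.95), ([362.0, 193.0, 380.0, 232.0], 0.93), ([318.0, 196.0, 330.0, 235.0], 0.73)] [([322.0, 230.0], 0.96), ([370.0, 228.0], 0.89), ([359.0, 262.0], 0.8)]
square_pillar [([316.0, 176.0, 334.0, 206.0], 0.8)] [([322.0, 213.0], 0.62)]
test_block [([298.0, 206.0, 314.0, 222.0], 0.74)] [([304.0, 218.0], 0.62)]
storage_tray [([285.0, 190.0, 347.0, 252.0], 0.68)] [([318.0, 220.0], 0.59)]
side_tray [([256.0, 259.0, 323.0, 333.0], 0.75), ([284.0, 190.0, 346.0, 248.0], 0.22)] [([291.0, 299.0], 0.59)]
stand [([242.0, 85.0, 330.0, 172.0], 0.59)] [([305.0, 163.0], 0.84)]
1.3 [0.14293539 0.60838686 0.21493953] [[0.0, -0.229, -0.973], [-0.0, -0.973, 0.229], [-1.0, 0.0, -0.0]] 1.0010198394624323
```

Run:
```python
import cv2
a=cv2.imread('pics/top0.png');b=cv2.imread('pics/side0.png')
cv2.imwrite('pics/topc.png',cv2.resize(a[120:320,140:400],None,fx=3,fy=3,interpolation=2))
cv2.imwrite('pics/sidec.png',cv2.resize(b[80:345,230:430],None,fx=2.26,fy=2.26,interpolation=2))
```

```text
(no output)
```

View pics/topc.png

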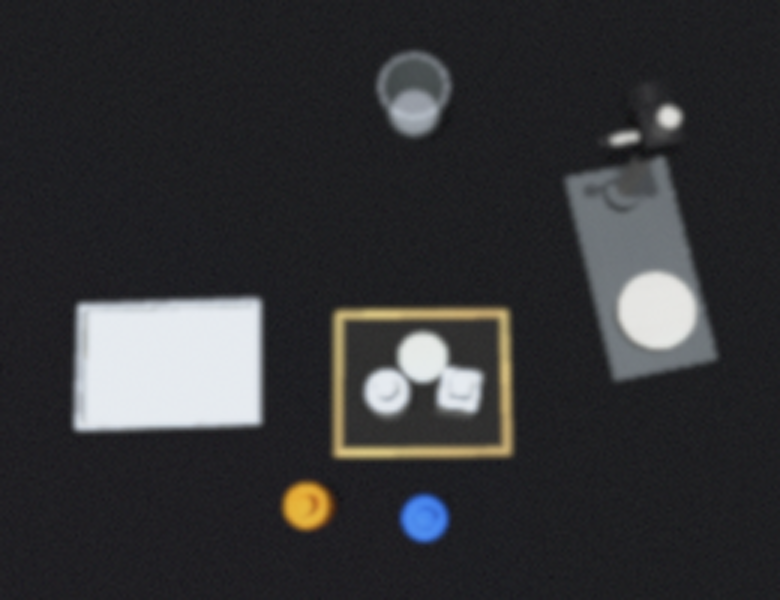

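View pics/sidec.png

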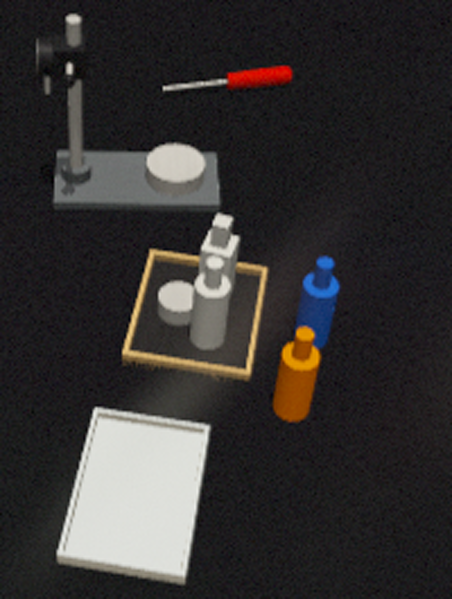

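View pics/side0.png

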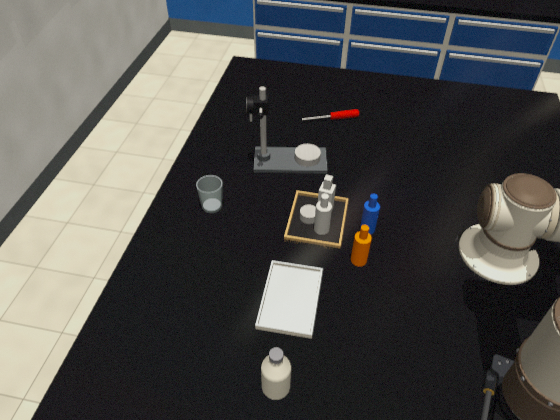

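The two loose silver pillars stand in the wooden tray: round at top-view (268,250), square at (293,249), block behind at (281,239). The orange (242,288) and blue (281,292) pillars outside the tray are the look-alikes. I'll measure next.

```bash
cat >> h.py <<'E'
def rep(W,im,name,box,zlo,zhi,m=None):
    # stats of points within world box and z band
    x0,x1,y0,y1=box
    k=(W[...,0]>x0)&(W[...,0]<x1)&(W[...,1]>y0)&(W[...,1]<y1)&(W[...,2]>zlo)&(W[...,2]<zhi)
    if m is not None:k&=m
    P=W[k]
    if len(P)<3: print(name,'few',len(P)); return P
    (c,sz,a)=cv2.minAreaRect((P[:,:2]*1000).astype(np.float32))
    print(name,len(P),'mean',(P.mean(0)*1000).round(1),'rect',np.round(c,1),np.round(sz,1),round(a,1),'zmed',round(np.median(P[:,2])*1000,1))
    return P
E
python3 - <<'E'
from h import *
for n in ['top','side']:
    p=capture(n);W=cloud(p);np.save('pics/W'+n,W)
    print(n)
    if n=='top':
        for q in [(268,250),(266,252),(293,249),(281,239),(281,253),(354,223),(198,241),(281,262),(281,223),(254,247),(308,247)]:
            print(q,(W[q[1],q[0]]*1000).round(1), p['image'][q[1],q[0]])
    else:
        for q in [(324,198),(323,205),(328,180),(327,186),(309,212),(307,152),(290,300)]:
            print(q,(W[q[1],q[0]]*1000).round(1), p['image'][q[1],q[0]])
E
```

```text
top
(268, 250) [461.1  22.3 133.5] [238 233 228]
(266, 252) [456.2  28.2 127. ] [223 217 212]
(293, 249) [462.9 -48.3 135.4] [239 234 229]
(281, 239) [505.3 -15.4  34.5] [233 234 230]
(281, 253) [464.7 -14.9   7. ] [46 48 47]
(354, 223) [ 551.7 -242.5   40.4] [227 230 229]
(198, 241) [506.3 248.5   3.4] [239 234 229]
(281, 262) [436.4 -14.5   8.4] [47 47 48]
(281, 223) [561.2 -16.3   2.8] [ 90 133 151]
(254, 247) [484.9  70.2   4.7] [ 76 108 120]
(308, 247) [481.2 -99.5  18.8] [118 178 200]
side
(324, 198) [461.3  31.8 134.2] [186 196 198]
(323, 205) [462.1  30.3 107.7] [114 122 123]
(328, 180) [460.9 -39.9 131.4] [175 184 184]
(327, 186) [461.9 -40.7 109. ] [110 117 119]
(309, 212) [500.2  -3.3  39.6] [189 200 203]
(307, 152) [ 548.7 -257.9   36.4] [194 204 208]
(290, 300) [500.1 261.7   6.6] [218 223 222]
```

Run:
```python
from h import *
for n in ['top','side']:
    W=np.load('pics/W%s.npy'%n);print(n)
    rep(W,0,'rknob',(.43,.50,-.01,.07),.120,.145)
    rep(W,0,'rsh',(.42,.51,-.01,.07),.085,.112)
    rep(W,0,'sknob',(.43,.50,-.09,-.015),.120,.145)
    rep(W,0,'ssh',(.42,.51,-.09,-.015),.085,.112)
    rep(W,0,'block',(.46,.55,-.06,.05),.028,.045)
    rep(W,0,'anvil',(.48,.62,-.33,-.18),.030,.05)
    rep(W,0,'stray',(.38,.6,.12,.4),.003,.03)
    rep(W,0,'base',(.4,.8,-.4,-.15),.010,.02)
    rep(W,0,'rim',(.36,.6,-.13,.1),.014,.022)
```

```text
top
rknob 41 mean [464.   23.  133.4] rect [463.9  22.4] [17.2 17.3] 89.1 zmed 133.8
rsh 118 mean [462.3  22.6  98.6] rect [463.6  23.4] [39.5 39.2] 43.6 zmed 98.4
sknob 52 mean [465.2 -47.4 132.9] rect [465.6 -47.3] [19.5 19.2] 81.0 zmed 132.8
ssh 116 mean [463.9 -47.4  98.5] rect [465.7 -47.6] [37.6 37.8] 81.1 zmed 98.4
block 198 mean [505.7 -12.1  34.6] rect [506.2 -12.1] [49.  48.1] 75.0 zmed 34.8
anvil 523 mean [ 550.3 -254.1   40.3] rect [ 550.5 -253.4] [77.6 78.5] 85.3 zmed 40.4
stray 2734 mean [500.  256.6   7. ] rect [489.8 259.9] [219.6 279. ] 0.2 zmed 5.8
base 1603 mean [ 607.  -241.1   14.7] rect [ 602.4 -244.4] [225.1 110.5] 11.3 zmed 14.6
rim 402 mean [479.2  -8.9  18. ] rect [457.6 -10.4] [182.  196.6] 89.2 zmed 17.9
side
rknob 63 mean [460.9  24.8 130.5] rect [460.8  23.5] [19.  18.2] 68.9 zmed 132.1
rsh 171 mean [460.9  29.6  97.7] rect [461.3  23.1] [38.6 40.6] 78.7 zmed 98.2
sknob 73 mean [462.6 -45.4 130.7] rect [462.7 -48.2] [25.6 20. ] 81.2 zmed 132.5
ssh 153 mean [461.4 -40.9  98. ] rect [463.1 -47.5] [43.6 38.4] 80.2 zmed 97.9
block 226 mean [500.1  -4.4  34.6] rect [497.4   5.8] [44.9 96.2] 21.5 zmed 34.7
anvil 400 mean [ 547.1 -251.9   40. ] rect [ 547.6 -257.6] [84.7 78.2] 85.9 zmed 40.5
stray 4176 mean [497.4 258.8   7.1] rect [489.7 260. ] [219.4 279.6] 0.2 zmed 6.0
base 1146 mean [ 605.7 -232.    14.9] rect [ 602.5 -245.8] [231.8 117.3] 11.1 zmed 14.9
rim 530 mean [480.9   5.   18.2] rect [479.  -13.3] [188.5 150.1] 89.8 zmed 18.3
```

Run:
```python
from h import *
from scipy.ndimage import binary_opening
for n in ['top','side']:
    W=np.load('pics/W%s.npy'%n);im=cv2.imread('pics/%s0.png'%n);print(n)
    g=im.min(2)
    P=rep(W,0,'block',(.47,.54,-.045,.02),.0325,.037,g>150)
    P=rep(W,0,'anvil',(.48,.62,-.33,-.18),.037,.044,g>150)
    rep(W,0,'stray',(.40,.6,.15,.37),.0,.02,g>150)
    rep(W,0,'orange',(.25,.43,-.02,.15),.08,.2)
    rep(W,0,'blue',(.25,.43,-.15,-.0),.08,.2)
    rep(W,0,'bottle',(.3,.65,.38,.6),.05,.2)
```

```text
top
block 128 mean [506.5 -11.6  34.9] rect [506.8 -12.3] [45.9 47.2] 62.7 zmed 35.0
anvil 448 mean [ 550.7 -255.3   40.5] rect [ 550.4 -254.4] [75.5 78.5] 85.3 zmed 40.5
stray 2474 mean [505.9 255.    6.9] rect [506.9 254.9] [134.6 192.3] 0.8 zmed 6.0
orange 293 mean [350.4  54.6  99.6] rect [351.   50.8] [143.6  40. ] 83.6 zmed 91.2
blue 138 mean [342.9 -14.6 100.5] rect [342.9 -15.8] [28.8 36.8] 89.3 zmed 91.9
bottle 424 mean [489.7 463.3 101.3] rect [491.8 469.3] [51.4 59.1] 71.7 zmed 98.3
side
block 131 mean [504.5 -12.4  34.8] rect [506.3 -11.1] [40.3 48.1] 4.0 zmed 34.9
anvil 292 mean [ 547.8 -254.1   40.8] rect [ 548.7 -254.7] [74.6 79.4] 38.8 zmed 40.8
stray 3610 mean [501.4 255.3   7.2] rect [501.6 252.9] [129.9 194. ] 1.1 zmed 6.1
orange 479 mean [347.4  56.  100.7] rect [347.5  51.9] [143.6  40.9] 83.4 zmed 92.9
blue 185 mean [340.2  -9.7 103.5] rect [340.  -15.4] [31.  40.7] 85.0 zmed 97.9
bottle 979 mean [487.5 484.8  99.8] rect [488.8 477.3] [58.3 51.4] 18.0 zmed 97.4
```

```bash
python3 -m creep '[[0.5,80,-145,0,0.073],[0.5,120,-220,0,0.073],[0.5,160,-290,0,0.073],[0.5,200,-360,0,0.073],[0.5,240,-440,0,0.073],[0.5,280,-510,0,0.073],[0.5,315,-575,0,0.073],[0.5,320,-585,0,0.073]]'
```

```text
time_s: 2.2
tcp_pos: [0.3359, 0.2559, 0.2154]
ee_rot: [[0.001, -0.156, -0.988], [0.001, -0.988, 0.156], [-1.0, -0.001, -0.001]]
wrist_force: [0.5, 0.3, 0.3]
gripper_width: 0.503
```

```bash
python3 -m creep '[[0.5,25,-45,0,0],[0.5,50,-90,0,0],[0.5,75,-140,0,0],[0.5,95,-180,0,0],[0.5,115,-215,0,0],[0.5,126.5,-233,0,0],[0.5,126.5,-233,0,0],[0.5,126.5,-233,0,0]]'
python3 - <<'E'
from h import *
p=snap('top','top1');q=snap('side','side1')
s=sense();print(s['tcp_pos'])
t=s['tcp_pos'];print(pix(p,t),pix(q,t))
cv2.imwrite('pics/c1.png',np.hstack([cv2.resize(p['image'][170:300,200:340],None,fx=2.8,fy=2.8),cv2.resize(q['image'][110:240,250:390],None,fx=2.8,fy=2.8)]))
E
```

```text
time_s: 3.0
tcp_pos: [0.4622, 0.0227, 0.2153]
ee_rot: [[0.0, -0.158, -0.988], [0.001, -0.988, 0.158], [-1.0, -0.001, -0.0]]
wrist_force: [-0.2, 0.5, -0.2]
gripper_width: 0.496
[0.46193023 0.02358927 0.21549767]
[np.float64(266.6158427067763), np.float64(246.389524918169)] [np.float64(326.71746312804703), np.float64(171.36946217584568)]
```

View pics/c1.png

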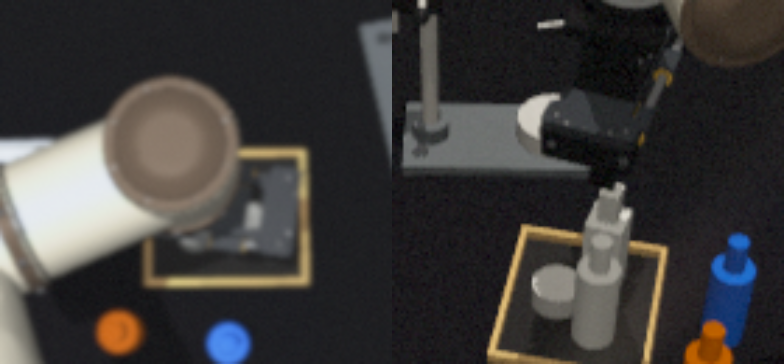

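The side view shows the gripper right above the round pillar's knob, at crop (600,240), and everything else untouched. Descending.

```bash
python3 -m creep '[[0.5,0,0,-20,0],[0.5,0,0,-40,0],[0.5,0,0,-55,0],[0.5,0,0,-70,0],[0.5,0,0,-80,0],[0.5,0,0,-88,0],[0.5,0,0,-93,0],[0.5,0,0,-94,0]]'
python3 - <<'E'
from h import *
q=snap('side','side2');t=sense()['tcp_pos'];print(t,sense()['wrist_force'])
cv2.imwrite('pics/c2.png',cv2.resize(q['image'][150:260,270:390],None,fx=5,fy=5))
E
```

```text
time_s: 3.9
tcp_pos: [0.4618, 0.0238, 0.1212]
ee_rot: [[0.0, -0.155, -0.988], [0.001, -0.988, 0.155], [-1.0, -0.001, -0.0]]
wrist_force: [0.4, -0.5, -0.3]
gripper_width: 0.498
[0.46198894 0.02375203 0.12144375] [0.77224132 0.47144273 0.23448401]
```

View pics/c2.png

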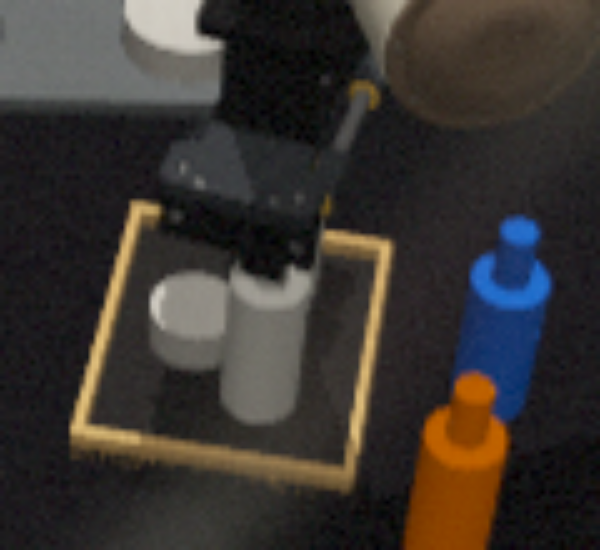

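The near finger is in front of the knob at crop (265,260), above the shoulder and clear of the block. Closing.

```bash
python3 -m creep '[[0.1,0,0,0,0],[0.1,0,0,0,0],[0.1,0,0,0,0],[0.1,0,0,0,0],[0.1,0,0,0,0],[0.1,0,0,0,0],[0.1,0,0,0,0],[0.1,0,0,0,0]]'
python3 - <<'E'
from h import *
s=[sense() for _ in range(1)][0];print(s['tcp_pos'],s['joints'],s['gripper_width'])
E
```

```text
time_s: 4.75
tcp_pos: [0.4622, 0.0237, 0.1217]
ee_rot: [[0.001, -0.155, -0.988], [0.001, -0.988, 0.155], [-1.0, -0.001, -0.001]]
wrist_force: [-0.1, -1.2, 2.2]
gripper_width: 0.201
[0.46215739 0.02367009 0.12168729] [ 2.31140963e+01  1.18832767e+01 -2.92691358e+01 -3.49051764e-02
 -4.87579992e+01  5.80069353e+01] 0.2013926734560447
```

```bash
python3 -m creep '[[0.1,0,0,0,0],[0.1,0,0,3,0],[0.1,0,0,8,0],[0.1,0,0,18,0],[0.1,0,0,30,0],[0.1,0,0,42,0],[0.1,0,0,52,0],[0.1,0,0,60,0]]'
python3 - <<'E'
from h import *
q=snap('side','side3');t=sense();print(t['tcp_pos'],t['wrist_force'],t['gripper_width'])
cv2.imwrite('pics/c3.png',cv2.resize(q['image'][130:260,270:390],None,fx=4.5,fy=4.5))
E
```

```text
time_s: 5.55
tcp_pos: [0.4623, 0.0238, 0.1827]
ee_rot: [[0.002, -0.155, -0.988], [0.002, -0.988, 0.155], [-1.0, -0.002, -0.002]]
wrist_force: [0.1, 0.5, -4.2]
gripper_width: 0.202
[0.46307249 0.0239042  0.18387451] [-0.26471577 -0.19355974 -2.98215944] 0.20527461131927086
```

View pics/c3.png

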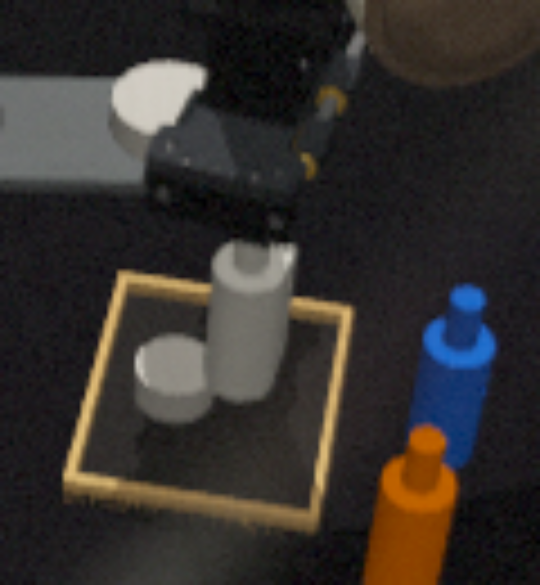

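```bash
python3 - <<'E'
from h import *
q=capture('side');W=cloud(q);s=sense()
for r in range(180,222,3): print(r,(W[r,323]*1000).round(0),(W[r,326]*1000).round(0))
rep(W,0,'block',(.47,.54,-.045,.02),.0325,.037,q['image'].min(2)>150)
E
python3 -m creep '[[0.1,3,10,4,0],[0.1,8,35,4,0],[0.1,13,70,4,0],[0.1,18,105,4,0],[0.1,23,140,4,0],[0.1,28,175,4,0],[0.1,33,205,4,0],[0.1,36,230,4,0]]'
```

```text
180 [462. 110. 264.] [455. 112. 268.]
183 [468.  30. 182.] [459.  43. 196.]
186 [467.  29. 172.] [459.  32. 176.]
189 [466.  32. 164.] [459.  30. 164.]
192 [465.  39. 161.] [458.  36. 160.]
195 [464.  43. 155.] [456.  41. 155.]
198 [463.  45. 147.] [456.  42. 145.]
201 [462.  45. 136.] [455.  43. 136.]
204 [462.  41. 122.] [454.  40. 122.]
207 [461.  42. 112.] [453.  40. 112.]
210 [460.  41. 101.] [452.  42. 103.]
213 [459.  41.  90.] [452.  36.  86.]
216 [459.  39.  77.] [451.  40.  80.]
219 [461. -13.  11.] [453. -15.  11.]
block 8 mean [523.6  -8.8  34.7] rect [523.4  -7.9] [ 3.9 27.8] 15.6 zmed 34.5
time_s: 6.45
tcp_pos: [0.4988, 0.2564, 0.1863]
ee_rot: [[0.003, -0.154, -0.988], [0.001, -0.988, 0.154], [-1.0, -0.002, -0.003]]
wrist_force: [0.5, -1.4, -3.8]
gripper_width: 0.206
```

```bash
python3 -m creep '[[0.1,1,12,0,0],[0.1,3,27,0,0],[0.1,3,40,-3,0],[0.1,3,46,-10,0],[0.1,3,47,-20,0],[0.1,3,47,-30,0],[0.1,3,47,-38,0],[0.1,3,47,-45,0]]'; python3 -m creep '[[0.1,0,0,-6,0],[0.1,0,0,-11,0],[0.1,0,0,-15,0],[0.1,0,0,-18,0],[0.1,0,0,-19,0],[0.1,0,0,-20,0],[0.1,0,0,-20,0],[0.1,0,0,-20,0]]'
```

```text
time_s: 7.25
tcp_pos: [0.5016, 0.3025, 0.1402]
ee_rot: [[0.002, -0.154, -0.988], [0.001, -0.988, 0.154], [-1.0, -0.001, -0.002]]
wrist_force: [-0.1, -0.7, -3.9]
gripper_width: 0.208
time_s: 8.05
tcp_pos: [0.5017, 0.3026, 0.1204]
ee_rot: [[0.003, -0.154, -0.988], [0.001, -0.988, 0.154], [-1.0, -0.001, -0.002]]
wrist_force: [0.2, 0.2, -3.8]
gripper_width: 0.2
```

```bash
python3 -m creep '[[0.1,0,0,-0.5,0],[0.1,0,0,-1,0],[0.1,0,0,-1.5,0],[0.1,0,0,-1.5,0],[0.1,0,0,-1.5,0],[0.1,0,0,-1.5,0],[0.1,0,0,-1.5,0],[0.1,0,0,-1.5,0]]'
```

```text
time_s: 8.85
tcp_pos: [0.5017, 0.3026, 0.1189]
ee_rot: [[0.003, -0.154, -0.988], [0.001, -0.988, 0.154], [-1.0, -0.001, -0.002]]
wrist_force: [-0.5, 1.0, -3.5]
gripper_width: 0.2
```

```bash
python3 -m creep '[[0.1,0,0,-0.4,0],[0.1,0,0,-0.8,0],[0.1,0,0,-0.8,0],[0.1,0,0,-0.8,0],[0.1,0,0,-0.8,0],[0.1,0,0,-0.8,0],[0.1,0,0,-0.8,0],[0.1,0,0,-0.8,0]]'
```

```text
time_s: 9.65
tcp_pos: [0.502, 0.3028, 0.1187]
ee_rot: [[0.003, -0.154, -0.988], [0.001, -0.988, 0.154], [-1.0, -0.002, -0.003]]
wrist_force: [-0.6, -0.4, 2.1]
gripper_width: 0.205
```

Contact with the tray floor: the force changed sign. Releasing and backing off upward.

```bash
python3 -m creep '[[0.5,0,0,0,0],[0.5,0,0,0,0],[0.5,0,0,0,0],[0.5,0,0,0,0],[0.5,0,0,15,0],[0.5,0,0,35,0],[0.5,0,0,60,0],[0.5,0,0,80,0]]'
python3 -m creep '[[0.5,-5,-50,0,0],[0.5,-10,-100,0,0],[0.5,-15,-150,0,0],[0.5,-20,-200,0,0],[0.5,-25,-250,0,0],[0.5,-32,-300,0,0],[0.5,-38,-345,0,0],[0.5,-38,-350,0,0]]'
```

```text
time_s: 10.45
tcp_pos: [0.5022, 0.303, 0.1999]
ee_rot: [[0.004, -0.154, -0.988], [0.002, -0.988, 0.154], [-1.0, -0.002, -0.004]]
wrist_force: [-0.4, -0.5, 0.2]
gripper_width: 0.498
time_s: 11.25
tcp_pos: [0.4628, -0.0506, 0.1999]
ee_rot: [[0.004, -0.159, -0.987], [0.002, -0.987, 0.159], [-1.0, -0.002, -0.003]]
wrist_force: [0.4, 0.5, -0.0]
gripper_width: 0.499
```

Run:
```python
from h import *
p=snap('top','top4');q=snap('side','side4');s=sense();print(s['tcp_pos'])
for n,r in (('top',p),('side',q)):
    W=cloud(r);print(n)
    rep(W,0,'rknob',(.45,.55,.26,.35),.112,.145)
    rep(W,0,'rsh',(.45,.55,.26,.35),.08,.105)
    rep(W,0,'sknob',(.43,.50,-.09,-.015),.120,.136)
    rep(W,0,'block',(.47,.54,-.045,.02),.0325,.037,r['image'].min(2)>150)
cv2.imwrite('pics/c4.png',cv2.resize(q['image'][130:340,240:400],None,fx=2.8,fy=2.8))
```

```text
[ 0.46412007 -0.04803437  0.19992363]
top
rknob 50 mean [503.3 300.6 128. ] rect [503.7 301.3] [18.7 19.1] 65.1 zmed 129.7
rsh 109 mean [501.  297.8  95.1] rect [502.9 301.5] [39.2 38.9] 89.5 zmed 95.2
sknob few 0
block few 0
side
rknob 94 mean [500.6 304.  126.5] rect [501.  302.3] [18.2 18.9] 80.1 zmed 129.3
rsh 238 mean [499.6 308.9  93.4] rect [500.6 303.7] [40.  38.4] 14.2 zmed 94.7
sknob 68 mean [462.3 -46.3 130.2] rect [462.7 -47.9] [24.8 19.5] 77.5 zmed 131.5
block 13 mean [520.7 -19.3  34.3] rect [520.9 -18.4] [26.  10.2] 81.1 zmed 34.2
```

View pics/c4.png

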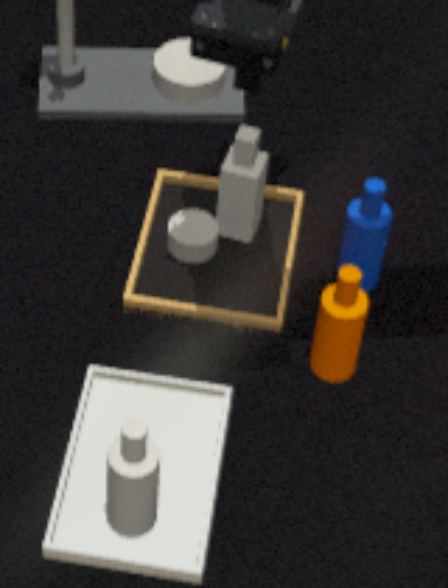

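The round pillar stands upright in the white tray, at crop (133,480). The square pillar and block haven't moved. Now for the square pillar.

```bash
python3 -m creep '[[0.5,0,0.4,-15,0],[0.5,0,0.4,-30,0],[0.5,0,0.4,-45,0],[0.5,0,0.4,-57,0],[0.5,0,0.4,-67,0],[0.5,0,0.4,-74,0],[0.5,0,0.4,-78,0],[0.5,0,0.4,-78.5,0]]'
python3 - <<'E'
from h import *
q=snap('side','side5');t=sense();print(t['tcp_pos'],t['wrist_force'],np.degrees(np.arctan2(-t['ee_rot'][1][1],-t['ee_rot'][0][1])))
cv2.imwrite('pics/c5.png',cv2.resize(q['image'][130:260,270:390],None,fx=4.5,fy=4.5))
E
```

```text
time_s: 12.15
tcp_pos: [0.4641, -0.0473, 0.1211]
ee_rot: [[0.004, -0.156, -0.988], [0.002, -0.988, 0.156], [-1.0, -0.003, -0.004]]
wrist_force: [-0.0, 0.1, 0.3]
gripper_width: 0.502
[ 0.46428546 -0.04744368  0.12143252] [ 0.24332854 -0.10862072  0.86699105] 81.01499962626124
```

View pics/c5.png

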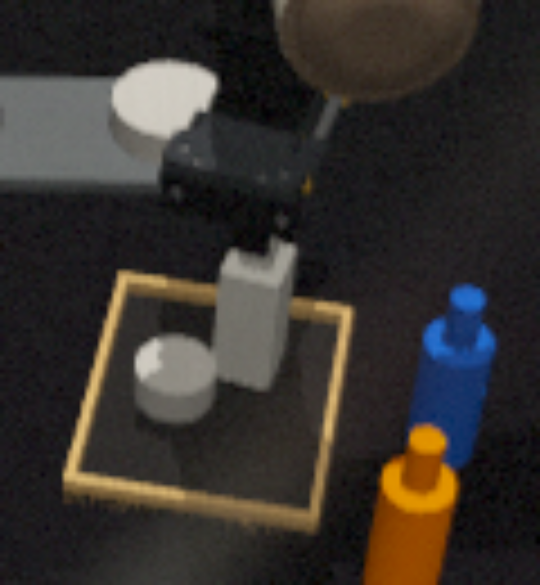

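The square pillar's body is at crop (255,320). The fingers are at column 258, in line with the knob, and the block is clear. Gripping.

```bash
python3 -m creep '[[0.1,0,0,0,0],[0.1,0,0,0,0],[0.1,0,0,0,0],[0.1,0,0,0,0],[0.1,0,0,0,0],[0.1,0,0,0,0],[0.1,0,0,0,0],[0.1,0,0,0,0]]'
python3 -m creep '[[0.1,0,0,0,0],[0.1,0,0,3,0],[0.1,0,0,8,0],[0.1,0,0,18,0],[0.1,0,0,30,0],[0.1,0,0,42,0],[0.1,0,0,54,0],[0.1,0,0,64,0]]'
```

```text
time_s: 13.0
tcp_pos: [0.4645, -0.0475, 0.1217]
ee_rot: [[0.005, -0.156, -0.988], [0.002, -0.988, 0.156], [-1.0, -0.003, -0.005]]
wrist_force: [-0.1, -1.5, 2.5]
gripper_width: 0.22
time_s: 13.8
tcp_pos: [0.4645, -0.0474, 0.1868]
ee_rot: [[0.006, -0.156, -0.988], [0.002, -0.988, 0.156], [-1.0, -0.003, -0.006]]
wrist_force: [-0.2, 0.1, -4.1]
gripper_width: 0.223
```

```bash
python3 -m creep '[[0.1,2,12,0,0],[0.1,6,40,0,0],[0.1,11,75,0,0],[0.1,16,110,0,0],[0.1,21,145,0,0],[0.1,26,180,0,0],[0.1,31,212,0,0],[0.1,35,238,0,0]]'
python3 -m creep '[[0.1,1,12,0,0],[0.1,2,20,-3,0],[0.1,2.5,23,-8,0],[0.1,2.5,23,-18,0],[0.1,2.5,23,-28,0],[0.1,2.5,23,-38,0],[0.1,2.5,23,-46,0],[0.1,2.5,23,-52,0]]'
python3 -m creep '[[0.1,0,0,-4,0],[0.1,0,0,-8,0],[0.1,0,0,-11,0],[0.1,0,0,-13,0],[0.1,0,0,-14,0],[0.1,0,0,-14,0],[0.1,0,0,-14,0],[0.1,0,0,-14,0]]'
```

```text
time_s: 14.6
tcp_pos: [0.4992, 0.1931, 0.1863]
ee_rot: [[0.005, -0.155, -0.988], [0.002, -0.988, 0.155], [-1.0, -0.003, -0.005]]
wrist_force: [-0.0, -0.5, -3.3]
gripper_width: 0.222
time_s: 15.4
tcp_pos: [0.5014, 0.2154, 0.1332]
ee_rot: [[0.004, -0.156, -0.988], [0.001, -0.988, 0.156], [-1.0, -0.002, -0.004]]
wrist_force: [0.5, -0.3, -3.2]
gripper_width: 0.221
time_s: 16.2
tcp_pos: [0.5015, 0.2156, 0.1194]
ee_rot: [[0.005, -0.155, -0.988], [0.002, -0.988, 0.155], [-1.0, -0.002, -0.004]]
wrist_force: [-0.3, 0.1, -3.7]
gripper_width: 0.22
```

```bash
python3 -m creep '[[0.1,0,0,-0.4,0],[0.1,0,0,-0.8,0],[0.1,0,0,-1.1,0],[0.1,0,0,-1.1,0],[0.1,0,0,-1.1,0],[0.1,0,0,-1.1,0],[0.1,0,0,-1.1,0],[0.1,0,0,-1.1,0]]'
```

```text
time_s: 17.0
tcp_pos: [0.5018, 0.2157, 0.1187]
ee_rot: [[0.005, -0.155, -0.988], [0.002, -0.988, 0.155], [-1.0, -0.003, -0.005]]
wrist_force: [-0.6, -0.2, 1.8]
gripper_width: 0.219
```

```bash
python3 -m creep '[[0.45,0,0,0,0],[0.45,0,0,0,0],[0.45,0,0,0,0],[0.45,0,0,0,0],[0.45,0,0,15,0],[0.45,0,0,35,0],[0.45,0,0,55,0],[0.45,0,0,70,0]]'
python3 -m creep '[[0.5,0,-15,5,0],[0.7,1,-50,5,0],[1,2,-95,5,0],[1,3,-140,5,0],[1,3,-180,5,0],[1,3,-210,5,0],[1,3,-225,5,0],[1,3,-228,5,0]]'
python3 - <<'E'
from h import *
p=snap('top','top6');q=snap('side','side6');s=sense();print(s['tcp_pos'])
for n,r in (('top',p),('side',q)):
    W=cloud(r);print(n)
    rep(W,0,'rknob',(.45,.55,.26,.35),.112,.145)
    rep(W,0,'sknob',(.45,.55,.17,.26),.112,.145)
    rep(W,0,'ssh',(.45,.55,.17,.26),.08,.105)
    rep(W,0,'block',(.47,.54,-.045,.02),.0325,.037,r['image'].min(2)>150)
    rep(W,0,'blockall',(.46,.55,-.05,.03),.012,.04)
cv2.imwrite('pics/c6.png',cv2.resize(q['image'][130:340,240:400],None,fx=2.8,fy=2.8))
E
```

```text
time_s: 17.8
tcp_pos: [0.5022, 0.2159, 0.1901]
ee_rot: [[0.007, -0.155, -0.988], [0.003, -0.988, 0.155], [-1.0, -0.004, -0.006]]
wrist_force: [0.8, 0.7, 0.2]
gripper_width: 0.451
time_s: 18.6
tcp_pos: [0.5047, -0.0138, 0.1948]
ee_rot: [[0.006, -0.158, -0.987], [0.003, -0.987, 0.158], [-1.0, -0.004, -0.006]]
wrist_force: [0.6, -0.6, 0.1]
gripper_width: 0.978
[ 0.50512607 -0.01227061  0.1948966 ]
top
rknob few 0
sknob few 0
ssh few 0
block 22 mean [495.8 -10.9  34.8] rect [494.7 -12. ] [31.4 11.6] 82.1 zmed 34.8
blockall 132 mean [492.  -11.4  29.7] rect [489.3 -13.6] [72.  56.8] 89.4 zmed 33.0
side
rknob 98 mean [500.9 303.9 126.1] rect [501.3 301.6] [20.3 18.8] 86.5 zmed 128.6
sknob 106 mean [499.2 217.6 126.5] rect [499.4 215.5] [19.4 19.9] 75.7 zmed 129.7
ssh 216 mean [497.9 222.8  93.3] rect [500.2 215.1] [41.3 39.8] 81.9 zmed 94.5
block few 0
blockall 334 mean [505.8  -8.   28.4] rect [507.4  -9.7] [75.8 86.3] 88.8 zmed 32.6
```

View pics/c6.png

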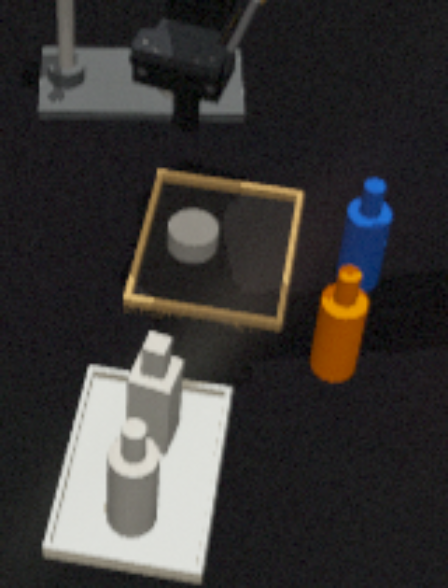

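Both pillars stand upright in the white tray, at crop (155,400) and (133,480). The block is alone and unmoved at (193,235). Descending on it.

```bash
python3 -m creep '[[1,0,0.2,-20,0],[1,0,0.2,-40,0],[1,0,0.2,-60,0],[1,0,0.2,-80,0],[1,0,0.2,-95,0],[1,0,0.2,-107,0],[1,0,0.2,-115,0],[1,0,0.2,-120,0]]'
python3 - <<'E'
from h import *
q=snap('side','side7');t=sense();print(t['tcp_pos'],t['wrist_force'])
W=cloud(q);print(q['image'][205:222,300:320].min(2)[::4,::4])
rep(W,0,'blocktop',(.47,.54,-.045,.02),.032,.038)
cv2.imwrite('pics/c7.png',cv2.resize(q['image'][130:260,260:390],None,fx=4.5,fy=4.5))
E
```

```text
time_s: 19.5
tcp_pos: [0.5051, -0.0112, 0.0742]
ee_rot: [[0.006, -0.154, -0.988], [0.003, -0.988, 0.154], [-1.0, -0.004, -0.005]]
wrist_force: [0.4, -0.0, 0.1]
gripper_width: 1.001
[ 0.5047567  -0.01144226  0.07382655] [ 0.16703381 -0.39266887 -0.42480946]
[[  7  17  63 107  32]
 [ 13  14 100 134 132]
 [ 89 131 128 133 131]
 [ 76  92 114 115  88]
 [ 33  90  92  88  40]]
blocktop 127 mean [498.6 -12.2  34.8] rect [499.8 -11.1] [49.3 39.2] 59.5 zmed 34.9
```

View pics/c7.png

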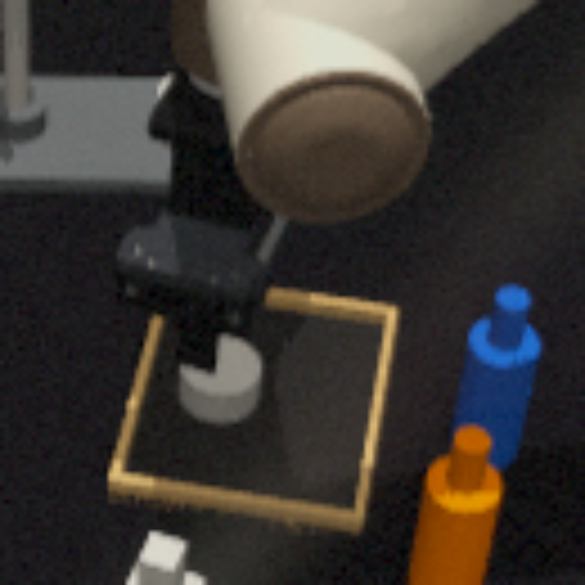

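The near finger is at crop (200,350), ahead of the block (220,380), with the offset expected from the jaw angle. Going down.

```bash
python3 -m creep '[[1,0.3,-0.7,-12,0],[1,0.3,-0.7,-22,0],[1,0.3,-0.7,-31,0],[1,0.3,-0.7,-38,0],[1,0.3,-0.7,-42,0],[1,0.3,-0.7,-43.5,0],[1,0.3,-0.7,-43.5,0],[1,0.3,-0.7,-43.5,0]]'
python3 -m creep '[[0.3,0,0,0,0],[0.3,0,0,0,0],[0.3,0,0,0,0],[0.3,0,0,0,0],[0.3,0,0,0,0],[0.3,0,0,0,0],[0.3,0,0,0,0],[0.3,0,0,0,0]]'
python3 -m creep '[[0.3,0,0,0,0],[0.3,0,0,0,0],[0.3,0,0,3,0],[0.3,0,0,8,0],[0.3,0,0,18,0],[0.3,0,0,33,0],[0.3,0,0,50,0],[0.3,0,0,65,0]]'
```

```text
time_s: 20.35
tcp_pos: [0.5054, -0.0121, 0.0306]
ee_rot: [[0.006, -0.155, -0.988], [0.003, -0.988, 0.155], [-1.0, -0.004, -0.005]]
wrist_force: [-0.4, -0.5, -0.1]
gripper_width: 0.998
time_s: 21.15
tcp_pos: [0.5053, -0.0121, 0.0306]
ee_rot: [[0.006, -0.155, -0.988], [0.003, -0.988, 0.155], [-1.0, -0.004, -0.005]]
wrist_force: [0.4, 0.0, 0.4]
gripper_width: 0.365
time_s: 21.95
tcp_pos: [0.5057, -0.0121, 0.0973]
ee_rot: [[0.007, -0.155, -0.988], [0.003, -0.988, 0.155], [-1.0, -0.004, -0.007]]
wrist_force: [-0.3, -0.6, 0.9]
gripper_width: 0.301
```

Run:
```python
from h import *
p=snap('top','top8');q=snap('side','side8');t=sense();print(t['tcp_pos'],t['wrist_force'],t['gripper_width'])
cv2.imwrite('pics/c8.png',cv2.resize(q['image'][130:260,260:390],None,fx=4.5,fy=4.5))
for n,r in (('top',p),('side',q)):
    W=cloud(r); rep(W,0,n,(.44,.56,-.07,.05),.092,.106)
```

```text
[ 0.50722056 -0.01171076  0.09845776] [0.16761805 0.23256846 0.38835242] 0.3029869613830534
top few 0
side few 0
```

View pics/c8.png

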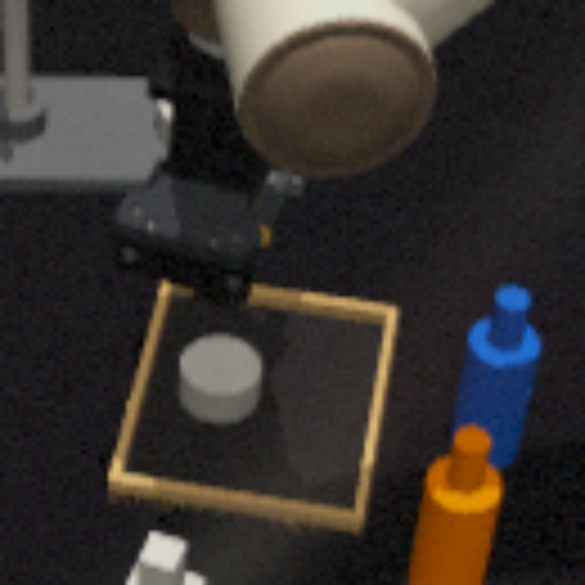

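The gripper closed on nothing, and the block is still lying untouched at crop (220,380). I need to find out where the fingers really were.

Run:
```python
from h import *
q=snap('side','side9');t=sense();T=np.array(t['tcp_pos']);R=np.array(t['ee_rot']);print(T,t['gripper_width'],t['joints'])
W=cloud(q)
im=q['image'].copy()
for d,c in ((0,(0,0,255)),(.019,(0,255,0)),(-.051,(255,0,0))):
    u=pix(q,T+R[:,0]*d);print(d,u);cv2.circle(im,(round(u[0]),round(u[1])),1,c,-1)
u=pix(q,[.505,-.012,.034]);print('block',u);cv2.circle(im,(round(u[0]),round(u[1])),1,(0,255,255),-1)
cv2.imwrite('pics/c9.png',cv2.resize(im[130:230,260:350],None,fx=6,fy=6,interpolation=cv2.INTER_NEAREST))
# points near the gripper
k=(abs(W[...,0]-T[0])<.09)&(abs(W[...,1]-T[1])<.12)&(W[...,2]>.05)&(W[...,2]<.2)
P=W[k]*1000
for z in range(60,200,10):
    S=P[(P[:,2]>=z)&(P[:,2]<z+10)]
    if len(S): print(z,len(S),S[:,:2].min(0).round(),S[:,:2].max(0).round())
```

```text
[ 0.50617872 -0.01184692  0.09704062] 0.3046314512585308 [ 17.02063329  17.4740737  -25.62264765  -0.07695657 -46.34453186
  64.12869619]
0 [np.float64(308.42794564275954), np.float64(194.1837252437573)]
0.019 [np.float64(307.99397464068755), np.float64(199.3450752771165)]
-0.051 [np.float64(309.63872307051474), np.float64(179.78357848902255)]
block [np.float64(307.67957095715224), np.float64(210.9084472042517)]
100 6 [502.   5.] [515.   9.]
110 5 [499.   7.] [518.  14.]
170 25 [476.  36.] [552.  78.]
180 102 [465. -27.] [552.  81.]
190 104 [470. -16.] [552.  81.]
```

View pics/c9.png

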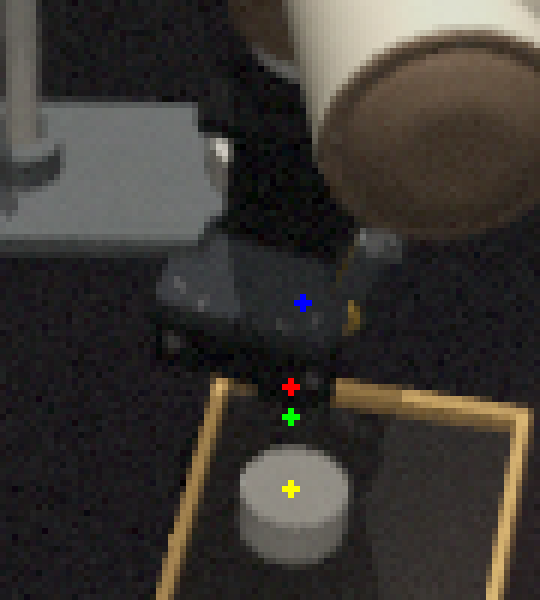

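```bash
python3 -m creep '[[1,0,0,0,0],[1,0,0,0,0],[1,0,0,0,0],[1,0,0,0,0],[1,0,0,0,0],[1,0,0,0,0],[1,0,0,0,0],[1,0,0,0,0]]'; python3 -m creep '[[1,-1,0,-12,0],[1,-1,0,-24,0],[1,-1,0,-36,0],[1,-1,0,-46,0],[1,-1,0,-54,0],[1,-1,0,-60,0],[1,-1,0,-65,0],[1,-1,0,-67,0]]'
cat > v.py <<'E'
from h import *
import sys
n=sys.argv[1]
q=snap('side','side'+n);t=sense();T=np.array(t['tcp_pos']);R=np.array(t['ee_rot']);print(T,t['gripper_width'],t['wrist_force'])
im=np.clip(q['image'].astype(float)*1.8,0,255).astype(np.uint8)
g=t['gripper_width']*.087/2
for d,y,c in ((0,0,(0,0,255)),(.019,0,(0,255,0)),(.019,g,(255,0,255)),(.019,-g,(255,0,255)),(.019,-g-.015,(255,255,0)),(.019,g+.015,(255,255,0))):
    u=pix(q,T+R[:,0]*d+R[:,1]*y);cv2.circle(im,(round(u[0]),round(u[1])),0,c,-1)
u=pix(q,T)
a,b=int(u[0])-50,int(u[1])-50
cv2.imwrite('pics/c%s.png'%n,cv2.resize(im[b:b+100,a:a+100],None,fx=6,fy=6,interpolation=cv2.INTER_NEAREST))
E
python3 v.py 10
```

```text
time_s: 22.9
tcp_pos: [0.5062, -0.0118, 0.097]
ee_rot: [[0.009, -0.155, -0.988], [0.004, -0.988, 0.155], [-1.0, -0.005, -0.008]]
wrist_force: [-0.7, -0.7, -0.2]
gripper_width: 0.935
time_s: 23.7
tcp_pos: [0.505, -0.0119, 0.0296]
ee_rot: [[0.009, -0.155, -0.988], [0.004, -0.988, 0.155], [-1.0, -0.005, -0.008]]
wrist_force: [1.1, -0.2, -0.1]
gripper_width: 0.999
[ 0.50502271 -0.0118817   0.02956812] 0.9985582518237848 [0.77332147 0.08488161 0.45565048]
```

View pics/c10.png

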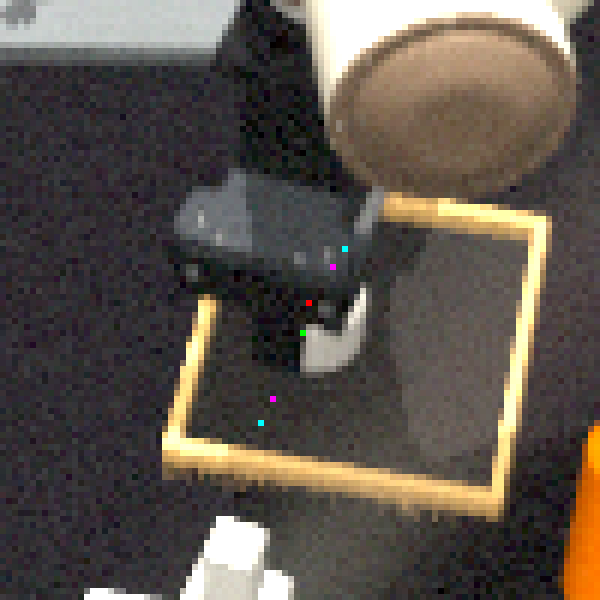

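The near fingertip shows at crop (275,365). From the stated geometry it should be at about (270,405), so the real fingers sit some 20 mm above what the TCP reading implies. I'll measure that with depth.

Run:
```python
from h import *
q=capture('side');t=sense();T=np.array(t['tcp_pos']);W=cloud(q)
a,b=pix(q,T);a,b=int(a)-50,int(b)-50
c0=a+275//6
for r in range(b+38,b+66,1):
    print(r-b,[tuple((W[r,c]*1000).round().astype(int)) if np.isfinite(W[r,c,0]) else None for c in (c0-2,c0,c0+2)])
```

```text
38 [(np.int64(517), np.int64(66), np.int64(152)), (np.int64(512), np.int64(67), np.int64(153)), (np.int64(507), np.int64(66), np.int64(154))]
39 [(np.int64(517), np.int64(68), np.int64(150)), (np.int64(511), np.int64(69), np.int64(152)), (np.int64(507), np.int64(67), np.int64(151))]
40 [(np.int64(516), np.int64(73), np.int64(152)), (np.int64(511), np.int64(75), np.int64(154)), (np.int64(506), np.int64(68), np.int64(149))]
41 [(np.int64(515), np.int64(78), np.int64(153)), (np.int64(510), np.int64(76), np.int64(153)), (np.int64(506), np.int64(74), np.int64(151))]
42 [(np.int64(515), np.int64(78), np.int64(150)), (np.int64(510), np.int64(76), np.int64(150)), (np.int64(505), np.int64(79), np.int64(153))]
43 [(np.int64(514), np.int64(79), np.int64(148)), (np.int64(509), np.int64(83), np.int64(153)), (np.int64(505), np.int64(78), np.int64(149))]
44 [(np.int64(514), np.int64(79), np.int64(144)), (np.int64(509), np.int64(83), np.int64(150)), (np.int64(504), np.int64(83), np.int64(150))]
45 [(np.int64(513), np.int64(84), np.int64(146)), (np.int64(509), np.int64(82), np.int64(145)), (np.int64(
[... 2052 characters left out ...]
.int64(44))]
61 [(np.int64(517), np.int64(38), np.int64(40)), (np.int64(511), np.int64(45), np.int64(48)), (np.int64(506), np.int64(42), np.int64(46))]
62 [(np.int64(521), np.int64(14), np.int64(10)), (np.int64(516), np.int64(11), np.int64(7)), (np.int64(506), np.int64(42), np.int64(42))]
63 [(np.int64(520), np.int64(18), np.int64(10)), (np.int64(515), np.int64(12), np.int64(5)), (np.int64(510), np.int64(13), np.int64(7))]
64 [(np.int64(519), np.int64(20), np.int64(8)), (np.int64(514), np.int64(22), np.int64(11)), (np.int64(509), np.int64(20), np.int64(10))]
65 [(np.int64(519), np.int64(25), np.int64(9)), (np.int64(513), np.int64(23), np.int64(8)), (np.int64(508), np.int64(22), np.int64(9))]
```

```bash
python3 -m creep '[[1,0,0,-5,0],[1,0,0,-10,0],[1,0,0,-15,0],[1,0,0,-19,0],[1,0,0,-22,0],[1,0,0,-24,0],[1,0,0,-25,0],[1,0,0,-25,0]]'; python3 v.py 11
```

```text
time_s: 24.6
tcp_pos: [0.5052, -0.0119, 0.0048]
ee_rot: [[0.009, -0.155, -0.988], [0.004, -0.988, 0.155], [-1.0, -0.005, -0.008]]
wrist_force: [0.2, -0.4, 0.3]
gripper_width: 1.001
[ 0.50523795 -0.0118531   0.00493014] 0.9965044628294382 [ 0.29162605  0.22874116 -0.04476718]
```

View pics/c11.png

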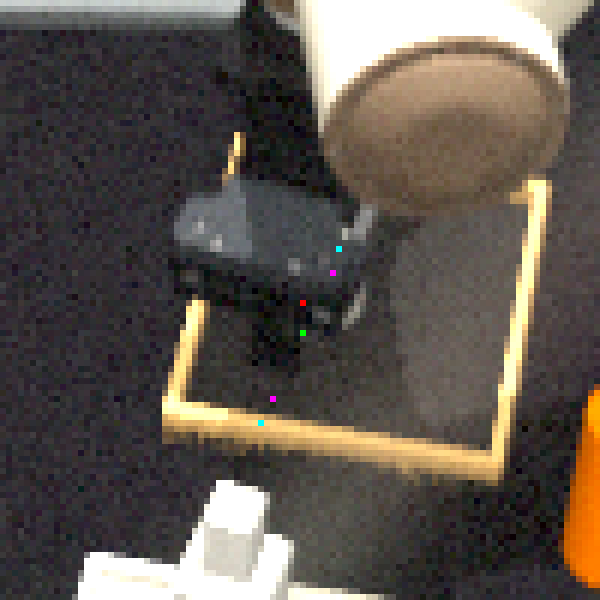

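The fingers now straddle the block, with the tip at about crop (278,365) and no contact force. Closing to 0.5, which is enough to grip the 50 mm disc.

```bash
python3 -m creep '[[0.4,0,0,0,0],[0.4,0,0,0,0],[0.4,0,0,0,0],[0.4,0,0,0,0],[0.4,0,0,0,0],[0.4,0,0,0,0],[0.4,0,0,0,0],[0.4,0,0,0,0]]'
```

```text
time_s: 25.45
tcp_pos: [0.5049, -0.0122, 0.0049]
ee_rot: [[0.008, -0.155, -0.988], [0.003, -0.988, 0.155], [-1.0, -0.004, -0.008]]
wrist_force: [-0.0, -2.0, 2.0]
gripper_width: 0.567
```

```bash
python3 -m creep '[[0.4,0,0,1,0],[0.4,0,0,4,0],[0.4,0,0,12,0],[0.4,0,0,25,0],[0.4,0,0,40,0],[0.4,0,0,55,0],[0.4,0,0,70,0],[0.4,0,0,80,0]]'; python3 v.py 12
python3 - <<'E'
from h import *
p=capture('top');W=cloud(p);rep(W,0,'anvil',(.48,.62,-.33,-.18),.037,.044,p['image'].min(2)>150)
E
```

```text
time_s: 26.25
tcp_pos: [0.5053, -0.0119, 0.0863]
ee_rot: [[0.01, -0.155, -0.988], [0.004, -0.988, 0.155], [-1.0, -0.005, -0.009]]
wrist_force: [-0.4, 0.1, -4.4]
gripper_width: 0.567
[ 0.5062061  -0.0117997   0.08762367] 0.5650446890908737 [ 0.0140666  -0.20831131 -3.22730516]
anvil 427 mean [ 550.9 -255.1   40.4] rect [ 550.4 -254.9] [75.4 78.6] 87.6 zmed 40.3
```

View pics/c12.png

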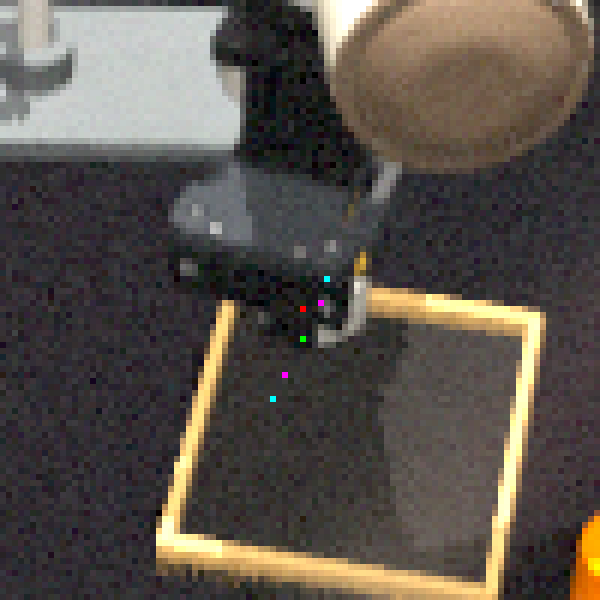

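```bash
python3 -m creep '[[0.4,2,-10,0,0],[0.4,8,-40,0,0],[0.4,14,-75,0,0],[0.4,20,-110,0,0],[0.4,26,-145,0,0],[0.4,32,-180,0,0],[0.4,38,-210,0,0],[0.4,42,-232,0,0]]'; python3 -m creep '[[0.4,0,0,0,0],[0.4,0,0,0,0],[0.4,0,0,0,0],[0.4,0,0,0,0],[0.4,0,0,0,0],[0.4,0,0,0,0],[0.4,0,0,0,0],[0.4,0,0,0,0]]'
```

```text
time_s: 27.15
tcp_pos: [0.5472, -0.2463, 0.085]
ee_rot: [[0.01, -0.156, -0.988], [0.005, -0.988, 0.156], [-1.0, -0.006, -0.009]]
wrist_force: [0.8, -0.3, -3.6]
gripper_width: 0.568
time_s: 27.95
tcp_pos: [0.5473, -0.2461, 0.0851]
ee_rot: [[0.01, -0.156, -0.988], [0.005, -0.988, 0.156], [-1.0, -0.006, -0.009]]
wrist_force: [0.1, -0.5, -3.7]
gripper_width: 0.563
```

```bash
python3 -m creep '[[0.4,0.6,-3,0,0],[0.4,1.2,-6,0,0],[0.4,1.8,-8.5,-5,0],[0.4,1.8,-8.5,-14,0],[0.4,1.8,-8.5,-24,0],[0.4,1.8,-8.5,-32,0],[0.4,1.8,-8.5,-38,0],[0.4,1.8,-8.5,-42,0]]'; python3 v.py 13
```

```text
time_s: 28.75
tcp_pos: [0.5487, -0.2545, 0.042]
ee_rot: [[0.008, -0.156, -0.988], [0.005, -0.988, 0.156], [-1.0, -0.006, -0.007]]
wrist_force: [-0.1, 0.4, -3.6]
gripper_width: 0.568
[ 0.5484958  -0.25435112  0.04169689] 0.5678766851556384 [-0.76574747 -0.43557378 -4.3108787 ]
```

View pics/c13.png

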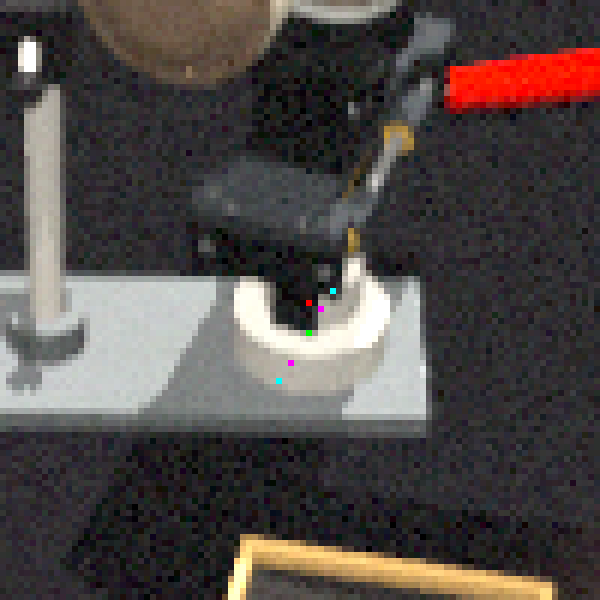

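The block hangs just above the anvil (crop (310,310)) and looks centred on it; the column is clear. Lowering to contact.

```bash
python3 -m creep '[[0.4,0.4,0,-1.5,0],[0.4,0.4,0,-3,0],[0.4,0.4,0,-4,0],[0.4,0.4,0,-4.5,0],[0.4,0.4,0,-4.5,0],[0.4,0.4,0,-4.5,0],[0.4,0.4,0,-4.5,0],[0.4,0.4,0,-4.5,0]]'
```

```text
time_s: 29.6
tcp_pos: [0.5489, -0.2544, 0.0373]
ee_rot: [[0.008, -0.156, -0.988], [0.005, -0.988, 0.156], [-1.0, -0.006, -0.007]]
wrist_force: [-1.7, -0.6, -3.4]
gripper_width: 0.569
```

```bash
python3 -m creep '[[0.4,0,0,-0.4,0],[0.4,0,0,-0.8,0],[0.4,0,0,-0.8,0],[0.4,0,0,-0.8,0],[0.4,0,0,-0.8,0],[0.4,0,0,-0.8,0],[0.4,0,0,-0.8,0],[0.4,0,0,-0.8,0]]'
```

```text
time_s: 30.4
tcp_pos: [0.549, -0.2544, 0.037]
ee_rot: [[0.008, -0.156, -0.988], [0.005, -0.988, 0.156], [-1.0, -0.006, -0.007]]
wrist_force: [-2.8, 2.0, 3.8]
gripper_width: 0.575
```

Contact. Opening, then lifting clear.

```bash
python3 -m creep '[[0.8,0,0,0,0],[0.8,0,0,0,0],[0.8,0,0,0,0],[0.8,0,0,0,0],[0.8,0,0,5,0],[0.8,0,0,20,0],[0.8,0,0,45,0],[0.8,0,0,70,0]]'
python3 -m creep '[[0.8,-5,20,20,0],[0.7,-10,60,50,0],[0.6,-15,100,80,0],[0.5,-20,145,110,0],[0.5,-25,190,110,0],[0.5,-30,235,110,0],[0.5,-35,280,110,0],[0.5,-40,325,110,0]]'
python3 - <<'E'
from h import *
p=snap('top','top14');q=snap('side','side14')
for n,r in (('top',p),('side',q)):
    W=cloud(r);g=r['image'].min(2);print(n)
    rep(W,0,'anvil',(.48,.62,-.33,-.18),.037,.044,g>110)
    rep(W,0,'block',(.48,.62,-.33,-.18),.0635,.070)
    rep(W,0,'block+',(.48,.62,-.33,-.18),.060,.080)
    rep(W,0,'rknob',(.45,.55,.26,.35),.112,.145)
    rep(W,0,'sknob',(.45,.55,.17,.26),.112,.145)
a=cv2.resize(p['image'][180:260,310:400],None,fx=4.4,fy=4.4);b=cv2.resize(q['image'][110:190,260:350],None,fx=4.4,fy=4.4)
cv2.imwrite('pics/c14.png',np.hstack([a,b]))
E
```

```text
time_s: 31.2
tcp_pos: [0.5489, -0.2545, 0.1077]
ee_rot: [[0.008, -0.156, -0.988], [0.005, -0.988, 0.156], [-1.0, -0.006, -0.007]]
wrist_force: [0.4, 0.6, 0.1]
gripper_width: 0.801
time_s: 32.0
tcp_pos: [0.5084, 0.0723, 0.2185]
ee_rot: [[0.009, -0.156, -0.988], [0.006, -0.988, 0.156], [-1.0, -0.007, -0.008]]
wrist_force: [1.1, 0.0, -0.1]
gripper_width: 0.499
top
anvil 234 mean [ 548.5 -253.4   40.5] rect [ 551.7 -254.3] [76. 78.] 0.6 zmed 40.5
block 188 mean [ 550.5 -251.5   66.8] rect [ 549.9 -250.9] [46.  48.9] 87.5 zmed 66.7
block+ 213 mean [ 549.8 -251.9   66.5] rect [ 550.  -252.6] [46.8 50.3] 43.7 zmed 66.6
rknob few 0
sknob few 0
side
anvil 14 mean [ 516.9 -254.    41.5] rect [ 516.7 -253.2] [35.   6.4] 84.6 zmed 41.1
block few 0
block+ few 0
rknob 97 mean [500.8 304.  126.3] rect [501.4 301.6] [19.1 19.1] 0.3 zmed 129.1
sknob 110 mean [499.2 217.8 126.1] rect [499.1 214.8] [21.8 20.2] 75.2 zmed 128.5
```

View pics/c14.png

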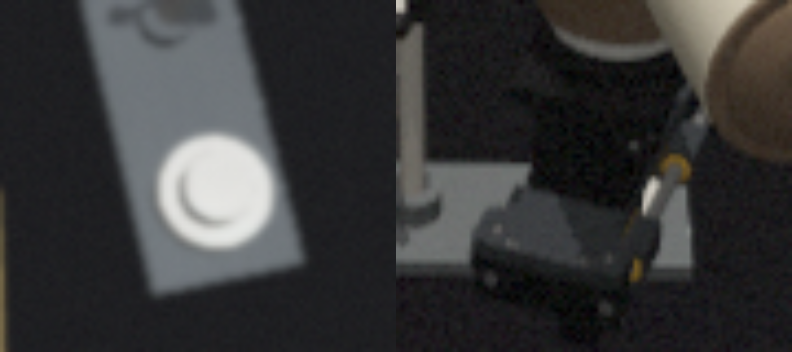

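The top view shows the block flat on the anvil, perhaps 2–3 mm off toward +y. I'll move the arm out of the side camera's way and measure it properly from both cameras.

```bash
python3 -m creep '[[0.45,0,40,0,0],[0.45,-2,80,0,0],[0.45,-4,110,0,0],[0.45,-6,130,0,0],[0.45,-7,140,0,0],[0.45,-7,143,0,0],[0.45,-7,143,0,0],[0.45,-7,143,0,0]]'
cat > b.py <<'E'
from h import *
import sys
p=snap('top','topb'+sys.argv[1]);q=snap('side','sideb'+sys.argv[1])
S=cv2.createCLAHE(3,(4,4))
out=[]
for n,r in (('top',p),('side',q)):
    W=cloud(r);g=r['image'].min(2);print(n)
    rep(W,0,'anvil',(.48,.62,-.33,-.18),.035,.045,g>60)
    rep(W,0,'anvil+block',(.48,.62,-.33,-.18),.030,.085,g>60)
    rep(W,0,'block',(.48,.62,-.33,-.18),.0635,.070)
    rep(W,0,'block+',(.48,.62,-.33,-.18),.056,.080)
    u=pix(r,[.549,-.2545,.05]);a,b=int(u[0])-22,int(u[1])-22
    c=r['image'][b:b+45,a:a+45]
    c=np.clip((c.astype(float)-100)*1.6,0,255).astype(np.uint8)
    c=cv2.resize(c,None,fx=8,fy=8,interpolation=cv2.INTER_CUBIC)
    for (z,rad,col) in ((.040,.040,(0,0,255)),(.066,.025,(0,200,0))):
        for off,co in (((0,0),col),):
            pts=np.array([pix(r,[.549+ (0.0012 if n=='top' else -.0012)+rad*np.cos(t),-.2545+rad*np.sin(t),z]) for t in np.linspace(0,6.28,90)])
            pts=((pts-[a,b]+.5)*8).round().astype(np.int32)
            cv2.polylines(c,[pts],True,co,1)
    out.append(c)
cv2.imwrite('pics/b%s.png'%sys.argv[1],np.hstack(out))
E
python3 b.py 1
```

```text
time_s: 32.9
tcp_pos: [0.5017, 0.2168, 0.2185]
ee_rot: [[0.009, -0.151, -0.989], [0.006, -0.989, 0.151], [-1.0, -0.007, -0.008]]
wrist_force: [0.3, -0.3, -0.1]
gripper_width: 0.45
top
anvil 270 mean [ 548.6 -253.9   40.3] rect [ 550.5 -253.7] [77.4 78.4] 86.2 zmed 40.3
anvil+block 524 mean [ 548.3 -251.8   51.2] rect [ 550.5 -253.7] [77.4 78.4] 86.2 zmed 43.1
block 166 mean [ 549.6 -251.9   66.6] rect [ 550.9 -252.4] [46.7 48.3] 32.7 zmed 66.6
block+ 217 mean [ 549.4 -251.6   66.3] rect [ 550.2 -251.9] [47.8 47.8] 19.9 zmed 66.5
side
anvil few 0
anvil+block few 0
block few 0
block+ few 0
```

View pics/b1.png

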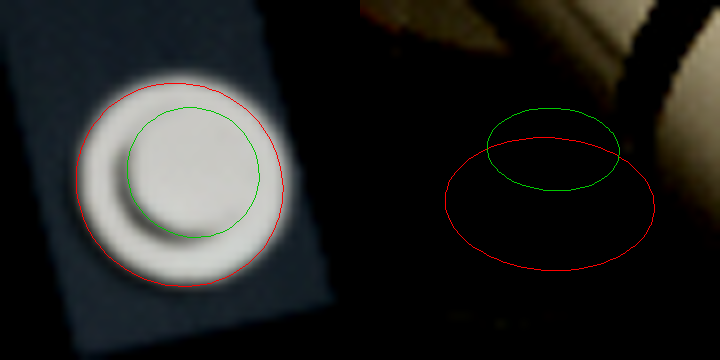

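```bash
python3 -m creep '[[0.45,-35,35,0,0],[0.45,-70,70,0,0],[0.45,-105,105,0,0],[0.45,-140,135,0,0],[0.45,-175,165,0,0],[0.45,-210,195,0,0],[0.45,-240,220,0,0],[0.45,-265,240,0,0]]'
cat > f.py <<'E'
from h import *
from scipy.optimize import least_squares
import sys
def fit(r,mask,z,rad,guess):
    # subpixel: contour of smoothed image at level; backproject to plane z
    pass
def render_fit(r,img,lo,hi,z,rad,g0,half):
    pass
def ray(r,u,v,z):
    K=np.array(r['mtx']);d=np.array([(u-K[0,2])/K[0,0],-(v-K[1,2])/K[1,1],-1.0])@np.array(r['attitude']).T
    e=np.array(r['eye']);return e+d*(z-e[2])/d[2]
def circ(r,val,c,z,rad,angs,name,rmax=.012):
    # along each direction in plane z from c, find the strongest gradient of val near rad
    pts=[]
    for a in angs:
        s=np.arange(rad-rmax,rad+rmax,.0004)
        uv=np.array([pix(r,[c[0]+x*np.cos(a),c[1]+x*np.sin(a),z]) for x in s]).astype(np.float32)
        l=cv2.remap(val.astype(np.float32),uv[:,:1],uv[:,1:],cv2.INTER_CUBIC)[:,0]
        g=np.abs(np.gradient(np.convolve(np.pad(l,3,'edge'),np.ones(7)/7,'valid')))
        i=g.argmax()
        if 2<i<len(s)-3:
            w=g[max(0,i-8):i+9]; x=(s[max(0,i-8):i+9]*w).sum()/w.sum()
            pts.append([c[0]+x*np.cos(a),c[1]+x*np.sin(a)])
    pts=np.array(pts)
    f=least_squares(lambda q:np.hypot(pts[:,0]-q[0],pts[:,1]-q[1])-q[2],[*c,rad],loss='soft_l1',f_scale=.001)
    print(name,len(pts),(f.x*1000).round(2),'rms',round(np.sqrt(np.mean(f.fun**2))*1000,2));return f.x
E
cat > m.py <<'E'
from f import *
A=np.linspace(0,2*np.pi,72,endpoint=False)
q=snap('side','side16');p=snap('top','top16')
for n,r in (('top',p),('side',q)):
    g=r['image'].astype(float).mean(2); zm=cloud(r)[...,2]*1000; zm=np.nan_to_num(zm)
    c=(.549,-.2545)
    e=np.array(r['eye'])[:2]-np.array(c);ea=np.arctan2(e[1],e[0])
    far=[a for a in A if np.cos(a-ea)<0.2]
    far2=[a for a in A if np.cos(a-ea)<-0.1]
    circ(r,g,c,.040,.040,A,n+' anvil int')
    circ(r,np.clip(zm,14,40),c,.040,.040,far,n+' anvil depth far')
    circ(r,np.clip(zm,40,66),c,.066,.025,far,n+' block depth far')
    circ(r,g,c,.066,.025,A,n+' block int',.006)
for n,r in (('top',p),('side',q)):
    pass
s=sense();print(s['tcp_pos'])
E
python3 m.py; python3 b.py 2
```

```text
time_s: 33.8
tcp_pos: [0.2354, 0.4577, 0.2188]
ee_rot: [[0.009, -0.15, -0.989], [0.007, -0.989, 0.15], [-1.0, -0.008, -0.008]]
wrist_force: [0.0, 0.1, 0.8]
gripper_width: 0.451
top anvil int 72 [ 551.78 -256.8    40.35] rms 0.39
top anvil depth far 41 [ 551.04 -254.64   39.93] rms 0.7
top block depth far 41 [ 550.29 -252.52   24.75] rms 0.75
top block int 64 [ 551.78 -255.89   26.3 ] rms 1.89
side anvil int 72 [ 547.68 -257.54   41.11] rms 4.14
side anvil depth far 39 [ 548.39 -262.23   39.54] rms 3.6
side block depth far 40 [ 548.09 -256.9    24.38] rms 0.93
side block int 72 [ 547.27 -253.86   25.89] rms 1.36
[0.23486777 0.45862857 0.21864545]
top
anvil 274 mean [ 548.6 -253.2   40.3] rect [ 550.5 -253.6] [76.9 78.5] 88.6 zmed 40.5
anvil+block 527 mean [ 548.3 -251.7   51.1] rect [ 550.5 -253.6] [76.9 78.5] 88.6 zmed 43.4
block 174 mean [ 550.5 -252.    66.6] rect [ 551.1 -251.7] [47.1 47.5] 77.0 zmed 66.8
block+ 219 mean [ 549.3 -251.7   66. ] rect [ 549.8 -252.3] [48.1 48.9] 18.4 zmed 66.4
side
anvil 193 mean [ 545.9 -241.6   40.5] rect [ 545.8 -249.9] [77.1 72. ] 9.8 zmed 40.6
anvil+block 447 mean [ 546.1 -243.2   50.8] rect [ 545.8 -249.9] [77.1 72. ] 9.8 zmed 45.1
block 127 mean [ 547.4 -253.9   66.8] rect [ 548.1 -254. ] [45.4 53.3] 9.1 zmed 66.9
block+ 174 mean [ 546.9 -250.1   65.6] rect [ 547.8 -253.7] [45.7 54. ] 10.7 zmed 66.3
```

View pics/b2.png

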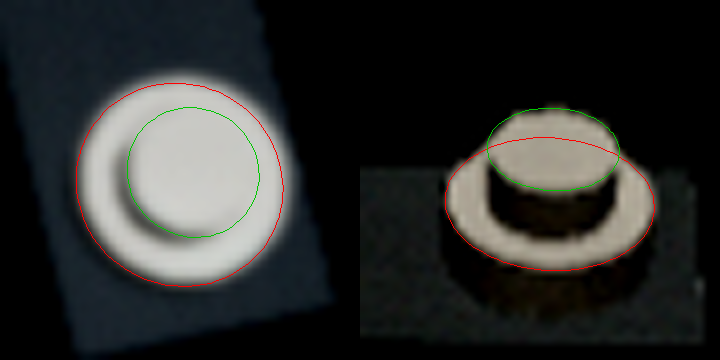

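Run:
```python
from f import *
A=np.linspace(0,2*np.pi,120,endpoint=False)
q=capture('side');c=(.549,-.2545)
g=q['image'].astype(float).mean(2)
for n,ang,b in (('near90',(45,135),0),('wide',(-20,200),0)):
    an=[a for a in A if ang[0]<=np.degrees((a+np.pi/2)%(2*np.pi))-90<=ang[1]]
    circ(q,g,c,.040,.040,an,'side anvil '+n,.007)
    circ(q,g,c,.066,.025,an,'side block '+n,.006)
p=capture('top');W=cloud(p);zm=np.nan_to_num(W[...,2]*1000)
for k in range(3):
    circ(p,np.clip(zm,14,40),(.5505,-.2545),.040,.040,A,'top anvil depth all',.009)
    circ(p,np.clip(zm,40,66),(.5505,-.2535),.066,.025,A,'top block depth all',.009)
    p=capture('top');zm=np.nan_to_num(cloud(p)[...,2]*1000)
# area-centroid in pixels
m1=(zm>27)&(np.abs(W[...,0]-.55)<.07)&(np.abs(W[...,1]+.254)<.07);m2=m1&(zm>53)
for m in (m1,m2):
    v,u=np.nonzero(m);print(len(u),u.mean(),v.mean())
print(pix(p,[.55,-.2545,.04]),pix(p,[.55,-.2545,.066]))
```

```text
side anvil near90 31 [ 547.01 -254.37   39.2 ] rms 0.51
side block near90 31 [ 547.31 -253.74   25.85] rms 0.92
side anvil wide 73 [ 547.39 -255.02   39.66] rms 0.6
side block wide 73 [ 547.41 -253.09   25.3 ] rms 1.74
top anvil depth all 120 [ 550.3  -253.85   40.59] rms 0.87
top block depth all 120 [ 549.57 -251.42   25.48] rms 1.42
top anvil depth all 120 [ 550.23 -253.75   40.65] rms 0.77
top block depth all 120 [ 549.68 -251.75   25.32] rms 0.98
top anvil depth all 120 [ 550.49 -253.89   40.48] rms 0.87
top block depth all 120 [ 549.52 -251.35   25.5 ] rms 0.8
530 357.6528301886792 223.52075471698114
218 358.64220183486236 222.24311926605503
[np.float64(357.88983452425384), np.float64(223.51743302343317)] [np.float64(359.5793752349427), np.float64(222.0395320071308)]
```

All methods agree within noise: the block sits about 2 mm toward +y of the anvil's centre, with x within 1 mm. There's plenty of time, so I'll regrasp and nudge it.

```bash
python3 -m creep '[[0.5,30,-40,0,0],[0.6,60,-80,0,0],[0.8,90,-120,0,0],[0.8,120,-160,0,0],[0.8,150,-200,0,0],[0.8,180,-245,0,0],[0.8,210,-290,0,0],[0.8,240,-335,0,0]]'
python3 -m creep '[[0.8,5,-45,0,0],[0.8,10,-90,0,0],[0.8,20,-135,0,0],[0.8,30,-180,0,0],[0.8,40,-225,0,0],[0.8,50,-270,0,0],[0.8,60,-315,0,0],[0.8,70,-350,0,0]]'
```

```text
time_s: 35.05
tcp_pos: [0.4712, 0.1296, 0.219]
ee_rot: [[0.01, -0.154, -0.988], [0.007, -0.988, 0.154], [-1.0, -0.008, -0.009]]
wrist_force: [0.5, 0.7, -0.2]
gripper_width: 0.795
time_s: 35.85
tcp_pos: [0.5408, -0.2238, 0.219]
ee_rot: [[0.01, -0.156, -0.988], [0.006, -0.988, 0.156], [-1.0, -0.008, -0.009]]
wrist_force: [1.5, 0.1, -0.5]
gripper_width: 0.798
```

```bash
python3 -m creep '[[0.8,4,-14,-5,0],[0.8,7,-25,-20,0],[0.8,8.2,-30,-40,0],[0.8,8.2,-30,-65,0],[0.8,8.2,-30,-90,0],[0.8,8.2,-30,-110,0],[0.8,8.2,-30,-122,0],[0.8,8.2,-30,-130,0]]'
python3 -m creep '[[0.8,0,0,-12,0],[0.8,0,0,-24,0],[0.8,0,0,-34,0],[0.8,0,0,-42,0],[0.8,0,0,-47,0],[0.8,0,0,-50,0],[0.8,0,0,-50,0],[0.8,0,0,-50,0]]'
python3 v.py 17
```

```text
time_s: 36.65
tcp_pos: [0.5482, -0.2531, 0.0875]
ee_rot: [[0.008, -0.156, -0.988], [0.007, -0.988, 0.156], [-1.0, -0.008, -0.007]]
wrist_force: [-0.2, -0.2, 0.3]
gripper_width: 0.799
time_s: 37.45
tcp_pos: [0.5486, -0.2532, 0.0379]
ee_rot: [[0.009, -0.156, -0.988], [0.007, -0.988, 0.156], [-1.0, -0.008, -0.008]]
wrist_force: [-0.6, 0.0, 0.5]
gripper_width: 0.804
[ 0.54860808 -0.25319132  0.0379938 ] 0.8001446227596498 [ 0.63338275 -0.01003757 -1.03766935]
```

View pics/c17.png

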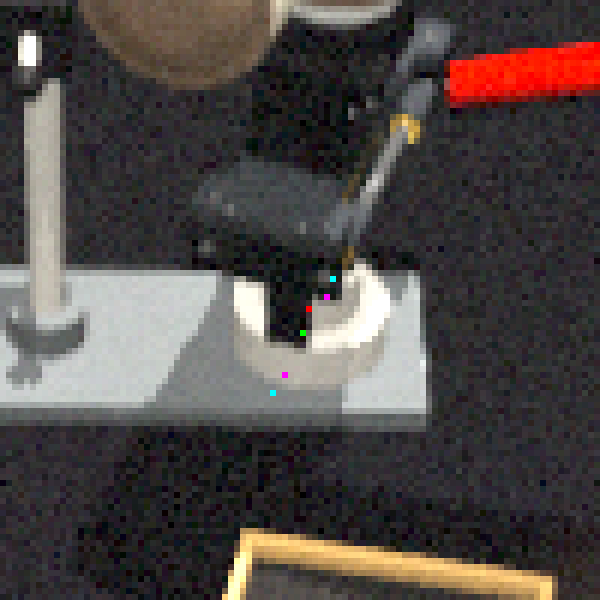

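```bash
python3 -m creep '[[0.4,0,-1,0,0],[0.4,0,-1.2,0,0],[0.4,0,-1.2,0,0],[0.4,0,-1.2,0,0],[0.4,0,-1.2,0,0],[0.4,0,-1.2,0,0],[0.4,0,-1.2,0,0],[0.4,0,-1.2,0,0]]'
python3 -m creep '[[0.4,0,0,1,0],[0.4,0,0,2,0],[0.4,0,0,3,0],[0.4,0.2,-1,3,0],[0.4,0.4,-2,3,0],[0.4,0.4,-2,3,0],[0.4,0.4,-2,2,0],[0.4,0.4,-2,1,0]]'
```

```text
time_s: 38.3
tcp_pos: [0.5487, -0.2544, 0.0382]
ee_rot: [[0.009, -0.155, -0.988], [0.007, -0.988, 0.156], [-1.0, -0.008, -0.008]]
wrist_force: [0.3, 1.2, 2.0]
gripper_width: 0.57
time_s: 39.1
tcp_pos: [0.5491, -0.2564, 0.0391]
ee_rot: [[0.009, -0.155, -0.988], [0.007, -0.988, 0.156], [-1.0, -0.008, -0.008]]
wrist_force: [0.1, -0.0, -4.3]
gripper_width: 0.564
```

```bash
python3 -m creep '[[0.4,0,0,-0.5,0],[0.4,0,0,-1,0],[0.4,0,0,-1.5,0],[0.4,0,0,-1.5,0],[0.4,0,0,-1.5,0],[0.4,0,0,-1.5,0],[0.4,0,0,-1.5,0],[0.4,0,0,-1.5,0]]'
```

```text
time_s: 39.9
tcp_pos: [0.5489, -0.2563, 0.0381]
ee_rot: [[0.009, -0.155, -0.988], [0.007, -0.988, 0.155], [-1.0, -0.008, -0.008]]
wrist_force: [-3.7, 2.2, 5.8]
gripper_width: 0.564
```

```bash
python3 -m creep '[[0.8,0,0,0.3,0],[0.8,0,0,0.3,0],[0.8,0,0,0.3,0],[0.8,0,0,0.3,0],[0.8,0,0,5,0],[0.8,0,0,20,0],[0.8,0,0,45,0],[0.8,0,0,70,0]]'
python3 -m creep '[[0.8,-5,20,20,0],[0.7,-10,60,50,0],[0.6,-15,100,80,0],[0.5,-20,145,110,0],[0.5,-25,190,110,0],[0.5,-30,235,110,0],[0.5,-35,280,110,0],[0.5,-40,325,110,0]]'
python3 -m creep '[[0.5,-1,40,0,0],[0.5,-2,80,0,0],[0.5,-4,110,0,0],[0.5,-6,130,0,0],[0.5,-7,140,0,0],[0.5,-7,145,0,0],[0.5,-7,145,0,0],[0.5,-7,145,0,0]]'
python3 - <<'E'
from f import *
A=np.linspace(0,2*np.pi,120,endpoint=False)
for k in range(2):
    p=capture('top');zm=np.nan_to_num(cloud(p)[...,2]*1000)
    circ(p,np.clip(zm,14,40),(.5505,-.2545),.040,.040,A,'top anvil depth all',.009)
    circ(p,np.clip(zm,40,66),(.5505,-.2535),.066,.025,A,'top block depth all',.009)
print(sense()['tcp_pos'])
E
python3 b.py 3
```

```text
time_s: 40.7
tcp_pos: [0.5488, -0.2564, 0.1088]
ee_rot: [[0.008, -0.155, -0.988], [0.006, -0.988, 0.155], [-1.0, -0.008, -0.007]]
wrist_force: [0.2, -0.2, 0.8]
gripper_width: 0.797
time_s: 41.5
tcp_pos: [0.5084, 0.0704, 0.2196]
ee_rot: [[0.01, -0.155, -0.988], [0.007, -0.988, 0.155], [-1.0, -0.008, -0.009]]
wrist_force: [1.2, -0.6, 0.5]
gripper_width: 0.498
time_s: 42.3
tcp_pos: [0.5015, 0.2145, 0.2197]
ee_rot: [[0.01, -0.156, -0.988], [0.007, -0.988, 0.156], [-1.0, -0.008, -0.009]]
wrist_force: [-0.2, -0.4, 0.1]
gripper_width: 0.498
top anvil depth all 120 [ 550.35 -253.81   40.6 ] rms 0.83
top block depth all 120 [ 549.95 -253.37   25.52] rms 0.77
top anvil depth all 120 [ 550.26 -253.81   40.62] rms 1.37
top block depth all 120 [ 549.79 -253.22   25.6 ] rms 0.82
[0.50155152 0.21447468 0.21969254]
top
anvil 278 mean [ 548.2 -251.4   40.2] rect [ 550.5 -253.9] [77.5 79.1] 88.3 zmed 40.4
anvil+block 525 mean [ 548.5 -251.5   51.1] rect [ 550.5 -253.9] [77.5 79.1] 88.3 zmed 43.3
block 172 mean [ 551.7 -254.1   66.6] rect [ 551.  -253.6] [46.7 47. ] 44.8 zmed 66.5
block+ 216 mean [ 550.  -253.7   66.1] rect [ 550.5 -254.8] [48.  47.8] 16.1 zmed 66.2
side
anvil few 0
anvil+block few 0
block few 0
block+ few 0
```

View pics/b3.png

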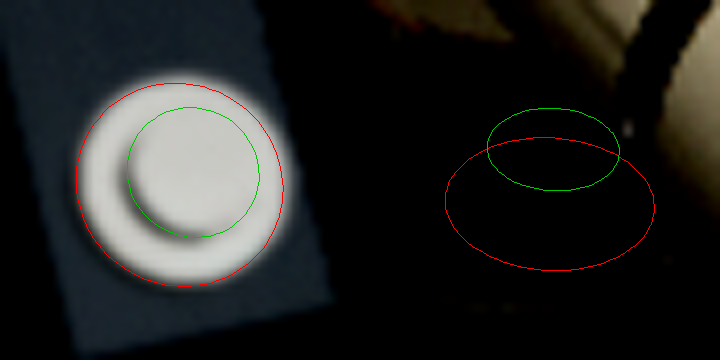

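The block is now centred on the anvil to about 0.6 mm. On to the square pillar, gripping the knob deeper this time.

```bash
python3 -m creep '[[0.5,0.1,1.1,-20,0],[0.5,0.1,1.1,-40,0],[0.5,0.1,1.1,-60,0],[0.5,0.1,1.1,-75,0],[0.5,0.1,1.1,-87,0],[0.5,0.1,1.1,-94,0],[0.5,0.1,1.1,-99,0],[0.5,0.1,1.1,-100,0]]'; python3 v.py 18
python3 - <<'E'
from h import *
q=capture('side');T=np.array(sense()['tcp_pos']);W=cloud(q)
k=(abs(W[...,0]-.505)<.012)&(W[...,1]>.22)&(W[...,1]<.26)&(W[...,2]>.098)&(W[...,2]<.19);P=W[k]*1000
for z in range(98,190,6):
    S=P[(P[:,2]>=z)&(P[:,2]<z+6)]
    if len(S):print(z,len(S),np.median(S,0).round())
E
```

```text
time_s: 43.3
tcp_pos: [0.5017, 0.2157, 0.1195]
ee_rot: [[0.01, -0.156, -0.988], [0.007, -0.988, 0.156], [-1.0, -0.008, -0.009]]
wrist_force: [0.6, -0.5, 0.2]
gripper_width: 0.499
[0.50182889 0.21579791 0.11977421] 0.5004780300354728 [-0.93025965  0.67142424 -0.94964461]
98 1 [509. 229.  98.]
```

View pics/c18.png

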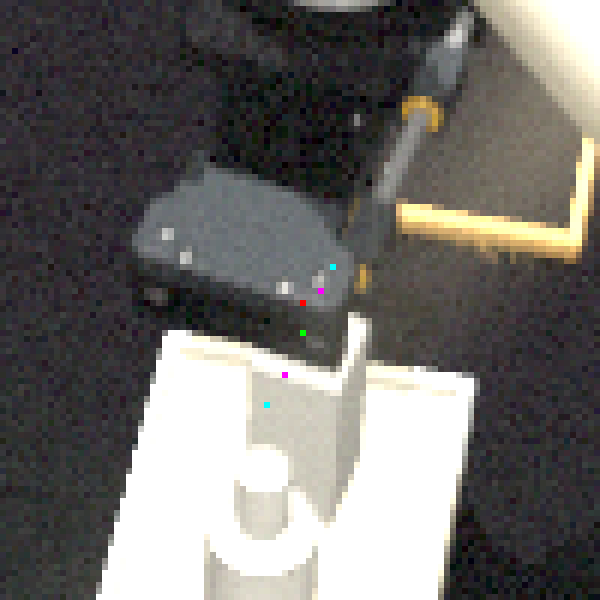

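Run:
```python
from h import *
q=capture('side');t=sense();T=np.array(t['tcp_pos']);W=cloud(q)
a,b=pix(q,T);a,b=int(a)-50,int(b)-50
for r in range(b+42,b+68,1):
    print(r-b,[(W[r,a+c]*1000).round().astype(int).tolist() if np.isfinite(W[r,a+c,0]) else None for c in (43,48,54)])
```

```text
42 [[506, 294, 241], [496, 291, 240], [484, 288, 240]]
43 [[505, 296, 240], [496, 294, 241], [484, 292, 242]]
44 [[505, 299, 242], [495, 297, 241], [483, 295, 243]]
45 [[504, 304, 244], [494, 301, 243], [483, 298, 243]]
46 [[504, 305, 242], [494, 300, 239], [483, 298, 239]]
47 [[503, 306, 240], [493, 306, 243], [482, 301, 240]]
48 [[503, 310, 243], [493, 306, 240], [481, 307, 244]]
49 [[503, 309, 238], [493, 310, 242], [481, 307, 242]]
50 [[502, 311, 237], [493, 309, 238], [480, 311, 244]]
51 [[503, 308, 231], [492, 312, 238], [480, 313, 243]]
52 [[503, 307, 227], [492, 311, 234], [480, 314, 241]]
53 [[503, 306, 222], [492, 313, 233], [480, 314, 238]]
54 [[504, 302, 214], [492, 309, 225], [480, 314, 234]]
55 [[503, 305, 214], [492, 310, 223], [480, 312, 229]]
56 [[503, 302, 207], [493, 304, 213], [480, 311, 224]]
57 [[504, 300, 202], [493, 303, 208], [481, 303, 212]]
58 [[503, 301, 200], [493, 304, 207], [480, 305, 211]]
59 [[517, 224, 97], [493, 304, 202], [480, 304, 206]]
60 [[516, 225, 95], [505, 224, 96], [480, 306, 206]]
61 [[516, 228, 94], [505, 225, 93], [480, 306, 202]]
62 [[516, 229, 92], [504, 228, 94], [491, 224, 92]]
63 [[516, 228, 87], [504, 231, 94], [490, 229, 95]]
64 [[516, 227, 82], [503, 231, 90], [489, 234, 99]]
65 [[515, 228, 80], [503, 231, 87], [489, 234, 94]]
66 [[515, 229, 77], [503, 233, 86], [489, 235, 92]]
67 [[515, 231, 76], [503, 233, 82], [489, 233, 86]]
```

```bash
python3 -m creep '[[0.5,0,0,-6,0],[0.5,0,0,-12,0],[0.5,0,0,-17,0],[0.5,0,0,-21,0],[0.5,0,0,-24,0],[0.5,0,0,-26,0],[0.5,0,0,-27,0],[0.5,0,0,-27,0]]'; python3 -m creep '[[0.1,0,0,0,0],[0.1,0,0,0,0],[0.1,0,0,0,0],[0.1,0,0,0,0],[0.1,0,0,0,0],[0.1,0,0,0,0],[0.1,0,0,0,0],[0.1,0,0,0,0]]'
```

```text
time_s: 44.25
tcp_pos: [0.502, 0.216, 0.0932]
ee_rot: [[0.011, -0.156, -0.988], [0.008, -0.988, 0.156], [-1.0, -0.009, -0.01]]
wrist_force: [0.8, 0.3, -0.4]
gripper_width: 0.499
time_s: 45.05
tcp_pos: [0.5019, 0.2159, 0.0932]
ee_rot: [[0.011, -0.156, -0.988], [0.007, -0.988, 0.156], [-1.0, -0.009, -0.01]]
wrist_force: [-0.2, 0.4, 0.3]
gripper_width: 0.229
```

```bash
python3 -m creep '[[0.1,0,0,1,0],[0.1,0,0,5,0],[0.1,0,0,14,0],[0.1,0,0,26,0],[0.1,0,0,40,0],[0.1,0,0,52,0],[0.1,0,0,60,0],[0.1,0,0,64,0]]'
python3 -m creep '[[0.1,-2,-12,0,0],[0.1,-6,-40,0,0],[0.1,-11,-75,0,0],[0.1,-16,-110,0,0],[0.1,-21,-145,0,0],[0.1,-26,-180,0,0],[0.1,-31,-212,0,0],[0.1,-35,-240,0,0]]'
python3 -m creep '[[0.1,-1,-9,0,0],[0.1,-2,-16,0,0],[0.1,-2.5,-20,0,0],[0.1,-2.5,-20,0,0],[0.1,-2.5,-20,0,0],[0.1,-2.5,-20,0,0],[0.1,-2.5,-20,0,0],[0.1,-2.5,-20,0,0]]'
```

```text
time_s: 45.85
tcp_pos: [0.5023, 0.2162, 0.1586]
ee_rot: [[0.013, -0.156, -0.988], [0.009, -0.988, 0.156], [-1.0, -0.011, -0.011]]
wrist_force: [0.4, -1.0, -3.8]
gripper_width: 0.227
time_s: 46.65
tcp_pos: [0.4657, -0.0259, 0.1581]
ee_rot: [[0.011, -0.157, -0.988], [0.008, -0.988, 0.157], [-1.0, -0.01, -0.009]]
wrist_force: [0.7, -0.0, -3.4]
gripper_width: 0.226
time_s: 47.45
tcp_pos: [0.4632, -0.0456, 0.1581]
ee_rot: [[0.011, -0.156, -0.988], [0.008, -0.988, 0.156], [-1.0, -0.01, -0.009]]
wrist_force: [-0.4, -0.0, -3.6]
gripper_width: 0.227
```

```bash
python3 -m creep '[[0.1,0.7,-1,-4,0],[0.1,1.4,-1.9,-12,0],[0.1,1.4,-1.9,-22,0],[0.1,1.4,-1.9,-32,0],[0.1,1.4,-1.9,-42,0],[0.1,1.4,-1.9,-50,0],[0.1,1.4,-1.9,-56,0],[0.1,1.4,-1.9,-58,0]]'
python3 -m creep '[[0.1,0,0,-1.3,0],[0.1,0,0,-2.4,0],[0.1,0,0,-2.9,0],[0.1,0,0,-2.9,0],[0.1,0,0,-2.9,0],[0.1,0,0,-2.9,0],[0.1,0,0,-2.9,0],[0.1,0,0,-2.9,0]]'
```

```text
time_s: 48.25
tcp_pos: [0.4642, -0.0476, 0.0992]
ee_rot: [[0.009, -0.156, -0.988], [0.008, -0.988, 0.156], [-1.0, -0.009, -0.008]]
wrist_force: [-0.2, -0.4, -3.8]
gripper_width: 0.226
time_s: 49.05
tcp_pos: [0.4643, -0.0476, 0.0964]
ee_rot: [[0.009, -0.156, -0.988], [0.008, -0.988, 0.156], [-1.0, -0.01, -0.008]]
wrist_force: [0.3, 0.1, -3.9]
gripper_width: 0.228
```

```bash
python3 -m creep '[[0.1,0.2,0.1,-0.5,0],[0.1,0.2,0.1,-1,0],[0.1,0.2,0.1,-1,0],[0.1,0.2,0.1,-1,0],[0.1,0.2,0.1,-1,0],[0.1,0.2,0.1,-1,0],[0.1,0.2,0.1,-1,0],[0.1,0.2,0.1,-1,0]]'
```

```text
time_s: 49.85
tcp_pos: [0.4647, -0.0475, 0.0963]
ee_rot: [[0.01, -0.156, -0.988], [0.008, -0.988, 0.156], [-1.0, -0.009, -0.008]]
wrist_force: [-2.6, 1.1, 6.8]
gripper_width: 0.228
```

Contact at +7 N. Releasing, then lifting and going back for the round pillar.

```bash
python3 -m creep '[[0.5,0,0,0.3,0],[0.5,0,0,0.3,0],[0.5,0,0,0.3,0],[0.5,0,0,0.3,0],[0.5,0,0,8,0],[0.5,0,0,30,0],[0.5,0,0,60,0],[0.5,0,0,90,0]]'
python3 -m creep '[[0.5,5,40,15,0],[0.5,10,85,15,0],[0.5,15,130,15,0],[0.5,20,175,15,0],[0.5,25,225,15,0],[0.5,30,275,15,0],[0.5,35,320,15,0],[0.5,37.5,345,15,0]]'
python3 - <<'E'
from h import *
p=snap('top','top20');q=snap('side','side20');s=sense();print(s['tcp_pos'])
for n,r in (('top',p),('side',q)):
    W=cloud(r);print(n)
    rep(W,0,'sknob',(.43,.50,-.09,-.015),.120,.145)
    rep(W,0,'ssh',(.42,.51,-.09,-.015),.085,.112)
cv2.imwrite('pics/c20.png',cv2.resize(q['image'][100:340,220:400],None,fx=2.5,fy=2.5))
E
```

```text
time_s: 50.65
tcp_pos: [0.4645, -0.0476, 0.1877]
ee_rot: [[0.01, -0.156, -0.988], [0.008, -0.988, 0.156], [-1.0, -0.009, -0.008]]
wrist_force: [0.9, 0.1, -1.0]
gripper_width: 0.496
time_s: 51.45
tcp_pos: [0.5022, 0.3008, 0.2029]
ee_rot: [[0.01, -0.153, -0.988], [0.008, -0.988, 0.153], [-1.0, -0.01, -0.009]]
wrist_force: [-0.6, -1.4, -1.3]
gripper_width: 0.502
[0.50219771 0.30065634 0.20241554]
top
sknob 51 mean [464.9 -45.3 132.7] rect [465.2 -45.4] [19.5 19.7] 79.7 zmed 132.9
ssh 120 mean [463.5 -44.9  98.2] rect [465.5 -45.4] [37.6 38.6] 82.4 zmed 98.5
side
sknob few 0
ssh few 0
```

View pics/c20.png

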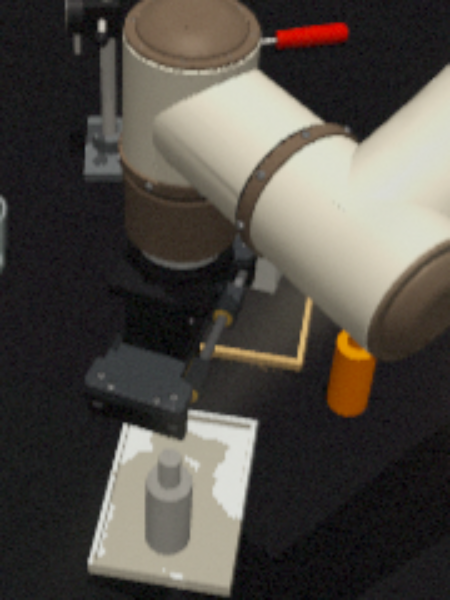

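The top camera puts the square pillar at y = -45.3 against -47.5 at the start. That's the same +2 mm gripping bias as with the block, so I'll correct it at the end. Round pillar now, aimed 2 mm lower in y.

```bash
python3 -m creep '[[0.5,-0.3,1,-15,0],[0.5,-0.3,2,-30,0],[0.5,-0.3,2,-45,0],[0.5,-0.3,2,-60,0],[0.5,-0.3,2,-72,0],[0.5,-0.3,2,-80,0],[0.5,-0.3,2,-85,0],[0.5,-0.3,2,-88,0]]'
python3 -m creep '[[0.5,0,0,-5,0],[0.5,0,0,-10,0],[0.5,0,0,-15,0],[0.5,0,0,-18,0],[0.5,0,0,-20,0],[0.5,0,0,-21,0],[0.5,0,0,-21,0],[0.5,0,0,-21,0]]'
python3 v.py 21
```

```text
time_s: 52.35
tcp_pos: [0.5021, 0.3025, 0.1144]
ee_rot: [[0.01, -0.152, -0.988], [0.008, -0.988, 0.152], [-1.0, -0.01, -0.009]]
wrist_force: [-0.2, -0.5, 0.1]
gripper_width: 0.499
time_s: 53.15
tcp_pos: [0.5022, 0.3026, 0.0935]
ee_rot: [[0.011, -0.152, -0.988], [0.008, -0.988, 0.152], [-1.0, -0.01, -0.009]]
wrist_force: [-0.9, -0.1, -0.4]
gripper_width: 0.499
[0.50216174 0.3026393  0.09353268] 0.5028033499723757 [ 0.13413892 -0.20420877 -0.06145107]
```

View pics/c21.png

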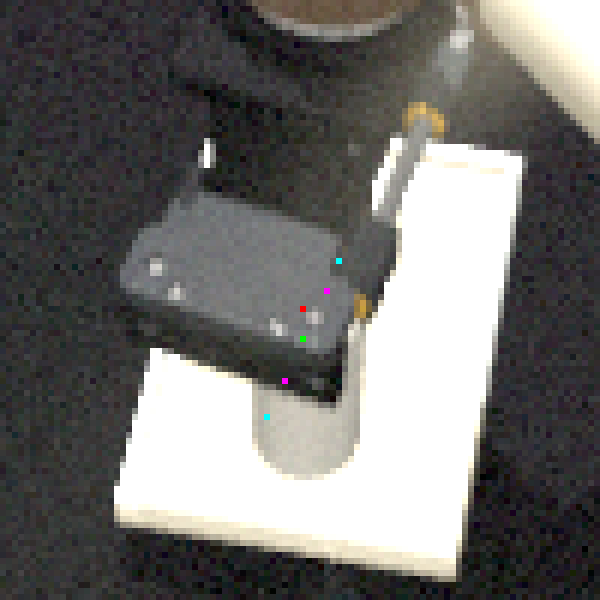

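The round pillar is below the gripper at crop (305,430) with no contact force. Gripping and lifting.

```bash
python3 -m creep '[[0.1,0,0,0,0],[0.1,0,0,0,0],[0.1,0,0,0,0],[0.1,0,0,0,0],[0.1,0,0,0,0],[0.1,0,0,0,0],[0.1,0,0,0,0],[0.1,0,0,0,0]]'
python3 -m creep '[[0.1,0,0,1,0],[0.1,0,0,5,0],[0.1,0,0,14,0],[0.1,0,0,26,0],[0.1,0,0,40,0],[0.1,0,0,52,0],[0.1,0,0,60,0],[0.1,0,0,64,0]]'
```

```text
time_s: 54.0
tcp_pos: [0.502, 0.3023, 0.0935]
ee_rot: [[0.01, -0.152, -0.988], [0.008, -0.988, 0.152], [-1.0, -0.009, -0.009]]
wrist_force: [-0.4, -1.6, 1.1]
gripper_width: 0.222
time_s: 54.8
tcp_pos: [0.5024, 0.3027, 0.1589]
ee_rot: [[0.012, -0.152, -0.988], [0.009, -0.988, 0.152], [-1.0, -0.011, -0.01]]
wrist_force: [-0.1, -0.2, -3.4]
gripper_width: 0.218
```

```bash
python3 -m creep '[[0.1,-2,-12,0,0],[0.1,-6,-40,0,0],[0.1,-11,-75,0,0],[0.1,-16,-110,0,0],[0.1,-21,-145,0,0],[0.1,-26,-180,0,0],[0.1,-31,-212,0,0],[0.1,-35,-240,0,0]]'
python3 -m creep '[[0.1,-2,-15,0,0],[0.1,-4,-28,0,0],[0.1,-5,-35,0,0],[0.1,-5,-37,0,0],[0.1,-5,-37,0,0],[0.1,-5,-37,0,0],[0.1,-5,-37,0,0],[0.1,-5,-37,0,0]]'
```

```text
time_s: 55.6
tcp_pos: [0.4657, 0.0602, 0.1584]
ee_rot: [[0.01, -0.153, -0.988], [0.009, -0.988, 0.153], [-1.0, -0.01, -0.009]]
wrist_force: [-0.2, 0.0, -3.9]
gripper_width: 0.218
time_s: 56.4
tcp_pos: [0.4608, 0.0237, 0.1584]
ee_rot: [[0.01, -0.152, -0.988], [0.009, -0.988, 0.152], [-1.0, -0.01, -0.008]]
wrist_force: [0.3, 0.1, -3.0]
gripper_width: 0.216
```

```bash
python3 -m creep '[[0.1,0.7,-1,-4,0],[0.1,1.4,-2,-12,0],[0.1,1.4,-2,-22,0],[0.1,1.4,-2,-32,0],[0.1,1.4,-2,-42,0],[0.1,1.4,-2,-50,0],[0.1,1.4,-2,-56,0],[0.1,1.4,-2,-58.5,0]]'
python3 -m creep '[[0.1,0,0,-1.3,0],[0.1,0,0,-2.4,0],[0.1,0,0,-2.9,0],[0.1,0,0,-2.9,0],[0.1,0,0,-2.9,0],[0.1,0,0,-2.9,0],[0.1,0,0,-2.9,0],[0.1,0,0,-2.9,0]]'
```

```text
time_s: 57.2
tcp_pos: [0.4619, 0.0215, 0.0991]
ee_rot: [[0.009, -0.152, -0.988], [0.008, -0.988, 0.152], [-1.0, -0.009, -0.007]]
wrist_force: [-0.1, 0.4, -3.6]
gripper_width: 0.218
time_s: 58.0
tcp_pos: [0.4621, 0.0216, 0.0964]
ee_rot: [[0.009, -0.152, -0.988], [0.008, -0.988, 0.152], [-1.0, -0.009, -0.008]]
wrist_force: [-0.3, -0.5, -1.8]
gripper_width: 0.222
```

```bash
python3 -m creep '[[0.1,0,0,-0.4,0],[0.1,0,0,-0.7,0],[0.1,0,0,-0.7,0],[0.1,0,0,-0.7,0],[0.1,0,0,-0.7,0],[0.1,0,0,-0.7,0],[0.1,0,0,-0.7,0],[0.1,0,0,-0.7,0]]'
python3 -m creep '[[0.5,0,0,0.3,0],[0.5,0,0,0.3,0],[0.5,0,0,0.3,0],[0.5,0,0,0.3,0],[0.5,0,0,8,0],[0.5,0,0,30,0],[0.5,0,0,60,0],[0.5,0,0,90,0]]'
python3 -m creep '[[0.5,0,40,20,0],[0.5,-10,80,20,0],[0.5,-20,120,20,0],[0.5,-40,160,20,0],[0.5,-60,200,20,0],[0.5,-80,245,20,0],[0.5,-100,290,20,0],[0.5,-120,335,20,0]]'
python3 - <<'E'
from h import *
p=snap('top','top22');q=snap('side','side22');s=sense();print(s['tcp_pos'])
for n,r in (('top',p),('side',q)):
    W=cloud(r);print(n)
    rep(W,0,'rknob',(.43,.50,-.01,.07),.120,.145)
    rep(W,0,'rsh',(.42,.51,-.01,.07),.085,.112)
    rep(W,0,'sknob',(.43,.50,-.09,-.015),.120,.145)
    rep(W,0,'ssh',(.42,.51,-.09,-.015),.085,.112)
cv2.imwrite('pics/c22.png',cv2.resize(q['image'][80:340,220:400],None,fx=2.3,fy=2.3))
E
```

```text
time_s: 58.8
tcp_pos: [0.4625, 0.0216, 0.0964]
ee_rot: [[0.01, -0.152, -0.988], [0.008, -0.988, 0.152], [-1.0, -0.01, -0.009]]
wrist_force: [-1.0, -0.4, 5.9]
gripper_width: 0.22
time_s: 59.6
tcp_pos: [0.4624, 0.0215, 0.1877]
ee_rot: [[0.01, -0.152, -0.988], [0.008, -0.988, 0.152], [-1.0, -0.009, -0.009]]
wrist_force: [-0.3, -0.0, -0.2]
gripper_width: 0.497
time_s: 60.4
tcp_pos: [0.3412, 0.3582, 0.2086]
ee_rot: [[0.011, -0.151, -0.988], [0.009, -0.988, 0.151], [-1.0, -0.01, -0.009]]
wrist_force: [1.9, 0.3, 0.3]
gripper_width: 0.499
[0.34079442 0.36115618 0.20828947]
top
rknob 41 mean [463.7  22.8 132.2] rect [464.1  22.4] [17.3 17. ] 88.5 zmed 132.4
rsh 119 mean [462.5  22.1  98.5] rect [463.7  22. ] [38.2 38.9] 89.5 zmed 98.6
sknob 53 mean [464.6 -45.1 132.3] rect [464.9 -45.2] [19.5 19.6] 81.5 zmed 132.5
ssh 120 mean [463.5 -45.1  98.6] rect [465.3 -45.5] [37.7 38.1] 81.3 zmed 98.6
side
rknob 61 mean [461.2  24.1 130.6] rect [460.9  21.4] [20.9 18.4] 79.6 zmed 131.7
rsh 175 mean [460.8  29.6  97.6] rect [460.5  24.8] [39.6 41.8] 7.1 zmed 98.1
sknob 72 mean [462.1 -43.5 130.3] rect [460.9 -45.9] [28.4 19.4] 70.2 zmed 131.6
ssh 147 mean [461.  -39.2  98.2] rect [462.9 -45.5] [42.8 39. ] 80.3 zmed 98.4
```

View pics/c22.png

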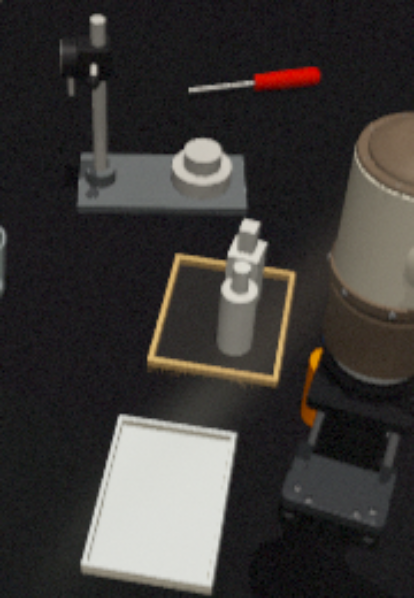

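Both pillars are upright again, round at crop (237,315) and square at (245,255), and the block is on the anvil at (200,165). The round pillar is within 0.5 mm of its start. The square one is about 2.1 mm toward +y, so I'll regrasp it and shift it back.

```bash
python3 -m creep '[[0.5,15,-40,0,0],[0.5,30,-80,0,0],[0.5,45,-125,0,0],[0.5,60,-170,0,0],[0.5,75,-215,0,0],[0.5,90,-260,0,0],[0.5,105,-305,0,0],[0.5,115,-345,0,0]]'
python3 -m creep '[[0.5,3,-30,0,0],[0.5,7,-55,0,0],[0.5,9,-64,0,0],[0.5,9,-64,0,0],[0.5,9,-64,0,0],[0.5,9,-64,0,0],[0.5,9,-64,0,0],[0.5,9,-64,0,0]]'
```

```text
time_s: 61.3
tcp_pos: [0.4561, 0.0136, 0.209]
ee_rot: [[0.012, -0.147, -0.989], [0.01, -0.989, 0.147], [-1.0, -0.012, -0.011]]
wrist_force: [0.7, 1.5, 0.5]
gripper_width: 0.502
time_s: 62.1
tcp_pos: [0.465, -0.0497, 0.209]
ee_rot: [[0.012, -0.145, -0.989], [0.01, -0.989, 0.145], [-1.0, -0.012, -0.011]]
wrist_force: [0.4, -0.6, 0.5]
gripper_width: 0.503
```

```bash
python3 -m creep '[[0.5,-0.3,2.2,-10,-0.011],[0.5,-0.3,2.2,-25,-0.011],[0.5,-0.3,2.2,-40,-0.011],[0.5,-0.3,2.2,-55,-0.011],[0.5,-0.3,2.2,-68,-0.011],[0.5,-0.3,2.2,-78,-0.011],[0.5,-0.3,2.2,-84,-0.011],[0.5,-0.3,2.2,-88,-0.011]]'
python3 -m creep '[[0.5,0,0,-6,0],[0.5,0,0,-12,0],[0.5,0,0,-17,0],[0.5,0,0,-20,0],[0.5,0,0,-22,0],[0.5,0,0,-23,0],[0.5,0,0,-23,0],[0.5,0,0,-23,0]]'
python3 v.py 23
```

```text
time_s: 62.9
tcp_pos: [0.4646, -0.0474, 0.1204]
ee_rot: [[0.012, -0.156, -0.988], [0.01, -0.988, 0.156], [-1.0, -0.012, -0.01]]
wrist_force: [-0.0, -0.3, -0.4]
gripper_width: 0.499
time_s: 63.7
tcp_pos: [0.4648, -0.0474, 0.0976]
ee_rot: [[0.012, -0.156, -0.988], [0.01, -0.988, 0.156], [-1.0, -0.012, -0.01]]
wrist_force: [-0.2, -0.4, 1.2]
gripper_width: 0.505
[ 0.46481176 -0.04741167  0.09763672] 0.5026233257125892 [ 0.23819631  0.6055835  -0.20017389]
```

View pics/c23.png

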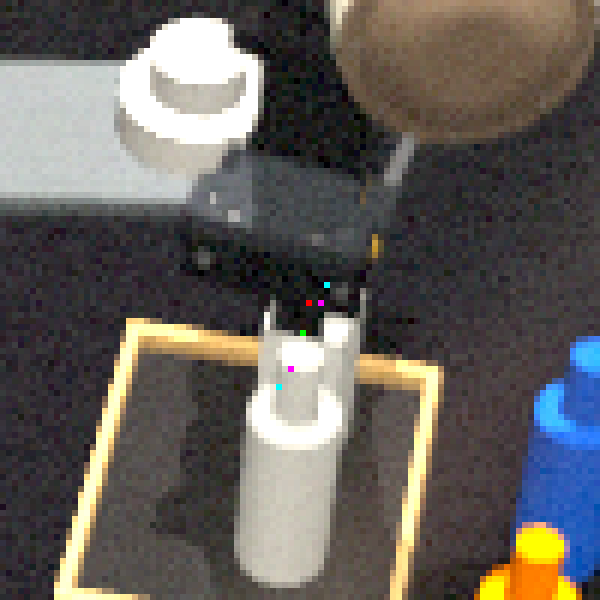

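The fingers are around the square knob at crop (305,320) and clear of the round one. Grip, lift 3 mm, shift y by -2.1, lower.

```bash
python3 -m creep '[[0.1,0,0,0,0],[0.1,0,0,0,0],[0.1,0,0,0,0],[0.1,0,0,0,0],[0.1,0,0,0,0],[0.1,0,0,0,0],[0.1,0,0,0,0],[0.1,0,0,0,0]]'
python3 -m creep '[[0.1,0,0,1,0],[0.1,0,0,2,0],[0.1,0,0,3,0],[0.1,0.1,-1,3,0],[0.1,0.2,-2.1,3,0],[0.1,0.2,-2.1,3,0],[0.1,0.2,-2.1,2,0],[0.1,0.2,-2.1,1,0]]'
python3 -m creep '[[0.1,0,0,-0.3,0],[0.1,0,0,-0.6,0],[0.1,0,0,-0.8,0],[0.1,0,0,-0.8,0],[0.1,0,0,-0.8,0],[0.1,0,0,-0.8,0],[0.1,0,0,-0.8,0],[0.1,0,0,-0.8,0]]'
```

```text
time_s: 64.55
tcp_pos: [0.4648, -0.0475, 0.0977]
ee_rot: [[0.012, -0.156, -0.988], [0.01, -0.988, 0.156], [-1.0, -0.011, -0.01]]
wrist_force: [-1.1, -0.4, 1.4]
gripper_width: 0.229
time_s: 65.35
tcp_pos: [0.4649, -0.0496, 0.0986]
ee_rot: [[0.012, -0.156, -0.988], [0.01, -0.988, 0.156], [-1.0, -0.011, -0.01]]
wrist_force: [0.4, 0.1, -4.2]
gripper_width: 0.226
time_s: 66.15
tcp_pos: [0.465, -0.0496, 0.0978]
ee_rot: [[0.012, -0.156, -0.988], [0.01, -0.988, 0.156], [-1.0, -0.012, -0.01]]
wrist_force: [1.3, 0.6, -3.4]
gripper_width: 0.227
```

```bash
python3 -m creep '[[0.1,0,0,-0.3,0],[0.1,0,0,-0.6,0],[0.1,0,0,-0.6,0],[0.1,0,0,-0.6,0],[0.1,0,0,-0.6,0],[0.1,0,0,-0.6,0],[0.1,0,0,-0.6,0],[0.1,0,0,-0.6,0]]'
```

```text
time_s: 66.95
tcp_pos: [0.4653, -0.0496, 0.0977]
ee_rot: [[0.013, -0.156, -0.988], [0.01, -0.988, 0.156], [-1.0, -0.012, -0.011]]
wrist_force: [-2.0, 0.9, 4.7]
gripper_width: 0.227
```

```bash
python3 -m creep '[[0.5,0,0,0.3,0],[0.5,0,0,0.3,0],[0.5,0,0,0.3,0],[0.5,0,0,0.3,0],[0.5,0,0,8,0],[0.5,0,0,30,0],[0.5,0,0,60,0],[0.5,0,0,95,0]]'
python3 -m creep '[[0.5,0,40,20,0],[0.5,-10,80,20,0],[0.5,-20,125,20,0],[0.5,-40,170,20,0],[0.5,-60,215,20,0],[0.5,-80,260,20,0],[0.5,-100,305,20,0],[0.5,-120,350,20,0]]'
python3 -m creep '[[0.5,-20,20,10,0],[0.5,-40,40,10,0],[0.5,-60,60,10,0],[0.5,-80,80,10,0],[0.5,-90,100,10,0],[0.5,-90,110,10,0],[0.5,-90,110,10,0],[0.5,-90,110,10,0]]'
python3 - <<'E'
from h import *
from f import circ
p=snap('top','top24');q=snap('side','side24');s=sense();print(s['tcp_pos'])
for n,r in (('top',p),('side',q)):
    W=cloud(r);print(n)
    rep(W,0,'rknob',(.43,.50,-.01,.07),.120,.145)
    rep(W,0,'rsh',(.42,.51,-.01,.07),.085,.112)
    rep(W,0,'sknob',(.43,.50,-.09,-.015),.120,.145)
    rep(W,0,'ssh',(.42,.51,-.09,-.015),.085,.112)
    rep(W,0,'blue',(.25,.43,-.15,-.0),.08,.2)
A=np.linspace(0,2*np.pi,120,endpoint=False);zm=np.nan_to_num(cloud(p)[...,2]*1000)
circ(p,np.clip(zm,14,40),(.5505,-.2545),.040,.040,A,'anvil',.009)
circ(p,np.clip(zm,40,66),(.5505,-.2535),.066,.025,A,'block',.009)
cv2.imwrite('pics/c24.png',q['image'])
E
```

```text
time_s: 67.75
tcp_pos: [0.4646, -0.0497, 0.1935]
ee_rot: [[0.011, -0.156, -0.988], [0.009, -0.988, 0.156], [-1.0, -0.011, -0.009]]
wrist_force: [0.8, -0.1, -0.6]
gripper_width: 0.497
time_s: 68.55
tcp_pos: [0.3434, 0.302, 0.2145]
ee_rot: [[0.012, -0.155, -0.988], [0.011, -0.988, 0.155], [-1.0, -0.012, -0.01]]
wrist_force: [0.7, 0.2, 0.6]
gripper_width: 0.501
time_s: 69.35
tcp_pos: [0.2537, 0.4115, 0.2244]
ee_rot: [[0.012, -0.156, -0.988], [0.01, -0.988, 0.156], [-1.0, -0.012, -0.01]]
wrist_force: [0.2, -0.5, 0.1]
gripper_width: 0.497
[0.25390416 0.41111863 0.22445446]
top
rknob 41 mean [463.6  22.8 132.8] rect [464.   22.4] [17.3 17. ] 87.3 zmed 133.1
rsh 118 mean [462.6  22.3  98.5] rect [463.5  21.9] [38.  38.5] 89.1 zmed 98.4
sknob 53 mean [465.  -47.4 132.9] rect [465.3 -47.1] [19.7 19.8] 84.8 zmed 132.9
ssh 117 mean [463.3 -46.6  98.2] rect [465.3 -47.3] [37.9 37.6] 81.0 zmed 97.9
blue 138 mean [342.9 -14.6 100.2] rect [343.  -15.8] [28.8 36.8] 89.3 zmed 91.7
side
rknob 60 mean [461.   24.2 130.9] rect [460.9  22.2] [21.1 18.4] 82.8 zmed 132.1
rsh 167 mean [460.4  29.1  97.7] rect [461.8  24. ] [39.1 42.2] 79.4 zmed 98.3
sknob 72 mean [462.2 -45.6 130.4] rect [462.5 -48.2] [25.4 20.1] 78.6 zmed 132.1
ssh 151 mean [461.  -40.9  98. ] rect [462.7 -46.8] [39.1 38.3] 81.2 zmed 98.0
blue 185 mean [340.3  -9.4 104.1] rect [340.1 -15.8] [31.3 39.7] 89.5 zmed 98.0
anvil 120 [ 550.25 -253.86   40.63] rms 0.93
block 120 [ 549.79 -253.41   25.54] rms 1.46
```

View pics/c24.png

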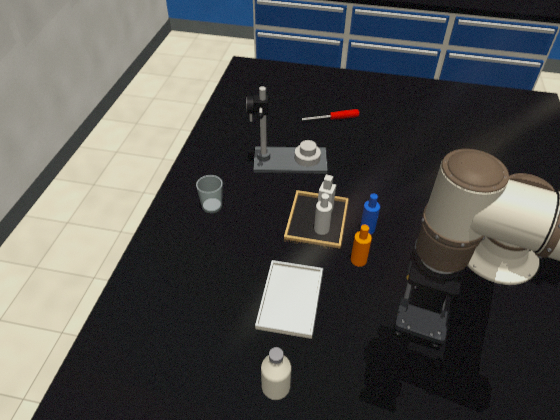

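The final picture shows the block on the anvil at (307,150), the pillars upright in the storage tray at (323,215) and (327,190), and the bystanders and look-alikes where they started. All positions are within about 0.6 mm in the same-camera comparison, so I'm handing in.

```bash
python3 -c "
from station import *
print(finish_job())"
```

```text
the job is handed in; nothing more can be done
None
```

The job is done and handed in at about 69 s. Both pillars went to the side tray, then the block onto the anvil, then both pillars back to where they stood, in that order.

**Last checks, from the cameras:**

| Thing | Final state | Offset |
|---|---|---|
| Test block | flat on the anvil | about 0.6 mm off centre |
| Round pillar | upright in the storage tray | within about 0.5 mm of its start |
| Square pillar | upright in the storage tray, same yaw | within about 0.5 mm of its start |

The bottle, beaker, screwdriver and the two coloured look-alikes looked unmoved in the last picture. The largest wrist force I saw after a move was about 7 N.

**What disagreed or went wrong:**
- **Finger height:** The fingers sat about 29 mm higher than the stated tool geometry implies. The first grasp at the block therefore closed on nothing above it. The first pillar grips held only the top of the knobs but did not slip, and I gripped deeper after that.
- **Sideways bias:** Each grip moved the part about 2 mm toward +y. I regrasped and corrected the block and the square pillar, and allowed for the bias when placing the round one.
- **Camera difference:** The two cameras differ by about 2–3 mm in x, so I compared positions only within one camera.

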